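Take down the adapter stack and dress the deck stations

ROBOT

A 6-joint arm with a two-finger parallel gripper is mounted at the origin on the work surface. World frame = base frame: x ahead of the robot, y to its left, z up, the work surface at z = 0. Lengths are in mm, angles in rad, forces in N, time in s.
With the tool pointing down it reaches from about 350 to 975 mm from the base axis. Payload 17.4 kg.
Tool frame: the origin (TCP) lies midway between the tips of the shut fingers; the grasp point (between the pads) lies 19 mm behind it (manip.hold_point_z is the distance from the TCP to the grasp point, in mm); z points along the fingers, y is the direction in which the jaws open and shut (so a half turn about z gives the same grasp; the last joint's range is limited). The gripper opens to 85 mm and grips with 20 to 120 N. Pads are 22 mm wide; open, the fingers measure 114 mm over their backs; the gripper's body (76 mm by 85 mm) begins 54 mm behind the grasp point. The pads swing forward as they close: fully open they stand 13 mm farther back than shut.
Start: joints at [-0.038, 0.116, 1.442, -0, 1.584, -0.038], TCP at [675.006, -0.009, 231.303] pointing down, gripper open.
Joint ranges: [-2.83, 2.83], [-0.83, 2.19], [0.07, 2.5], [-1.14, 4.28], [0.01, 3], [-2.97, 2.97]. Speed limits (rad/s): [1.89, 1.89, 2.22, 3.14, 3.14, 3.14].

INTERFACE

Orientations are given as a 3x3 rotation matrix whose columns are the frame's x, y, z axes.
In Python, from cell import manip gives the robot as it stands.
- The arm moves only by the shell command python3 -m handwheel 'ROWS' [OPENING] [FORCE]. ROWS is JSON, a list of rows, each an object with "translation": the shift along the tool's x, y, z in mm, a list of three; "turn": the turn, a rotation vector about the tool's x, y, z in rad, a list of three. In form: [{"translation": [tx, ty, tz], "turn": [rx, ry, rz]}, ...]. A call has 1 to 10 rows; each row is the pose to reach, as a shift and turn from the pose commanded when the call began, along the tool's axes at that moment; what a row does not reach only later rows make up. A row lasts 1/8 s, in which the tool goes at most 62.5 mm and 10.7 degrees, less where a joint would pass 70% of its speed; a pose out of reach is approached as far as the arm can. A call with a gripper value outside its range is refused whole. OPENING is the closure, from -1 (fully open) to 1 (shut), set as the call begins (- or left out, the last holds). The fingers move at their own pace and stop on an object; FORCE is the grip in N (left out, the last holds). Time passes only in rows, so rows that repeat a pose let the fingers close. It gives the time, the measured TCP pose, the force and the opening at its end, in the units of the state.
- manip.get_obs(): the state, without advancing time (a new reading comes with each control period).
- manip.grab_frame(name): name is "scene" or "side" or "wrist"; returns (picture, depth): 420x560x3 uint8, red, green, blue; 420x560 float32, mm along the optical axis (not along the pixel's ray), 0 where there is no reading.
- manip.camera_info(name): a dict with "fov_y" (degrees; the focal length in pixels is half the picture's height over the tangent of half this angle, whatever the lens; pixels are square), "cx", "cy" (the principal point, pixels), "rvec" (rotation vector, rad) and "tvec" (3), from world to camera coordinates, as OpenCV has them; the wrist camera has in their place "hand_eye" (4x4, takes a point from camera to tool coordinates, whose origin is the TCP and whose axes are the flange's). Camera axes: x right, y down, z forward; pixel columns grow to the right and rows downward; lengths in mm; the calibration is good to about 2 mm. A picture is of the moment at which its call begins: read the wrist's pose just before it. camera_info takes no time and is no camera call.
- manip.sign_off(): hands the job in, once; it reports no verdict.
The state is a dict: "clock": time; "joints": joint angles; "dq": joint speeds; "joint_efforts": joint torques, N m; "ee_pos": TCP position; "tcp_rot": TCP orientation; "contact_force": force on the tool from outside, world axes, zero at the start; "torque": the same for the moment, N m; "opening": finger opening in mm.
Only numpy, scipy, OpenCV 4.12 (cv2) and the standard library are available. Lean on these libraries where they do the work, as an engineer would, in place of code of your own. Each camera call takes 0.05 s, during which the arm holds its last target.

TASK

Take the stack apart: set the small tube block in the white tray, keeping its tubes upright all the way, and set each of the three aluminium adapter plates on the black station whose pair of pins goes through that plate's two holes, down flat on the base. Do not knock over the amber bottle, and leave all four pieces released and at rest.

Things in the scene. Friction and masses are not known exactly. Their poses are not given: they have to be found in the camera images.
- tube_block: Loose black block 28 (x) x 44 (y) x 34 mm high holding three capped tubes fixed in it in a row along y, the white caps reaching 46 mm above its underside; about 70 g. At the start it tops the stack, whose pieces are centred within 3 mm, their x axes in line within 5 degrees. Origin: centre of the underside; z up.
- plate_short: Loose aluminium plate 70 (x) x 48 (y) x 16 mm thick, about 110 g, two 15 mm through holes 45 mm apart on its long centre line (+-22.5 mm from the centre); a dark groove along each long edge. At the start it lies on the middle plate, under the tube block. Origin: centre of the underside; x along its length, z up; a half turn about z makes no difference.
- plate_mid: Loose aluminium plate 110 (x) x 54 (y) x 16 mm thick, about 200 g, two 15 mm through holes 85 mm apart on its long centre line (+-42.5 mm from the centre); a dark groove along each long edge. At the start it lies on the longest plate, under the shortest. Origin: centre of the underside; x along its length, z up; a half turn about z makes no difference.
- plate_long: Loose aluminium plate 150 (x) x 60 (y) x 16 mm thick, about 300 g, two 15 mm through holes 125 mm apart on its long centre line (+-62.5 mm from the centre); a dark groove along each long edge. At the start lowest of the stack, on a fixed white stand 100 x 40 x 15 mm high. Origin: centre of the underside; x along its length, z up; a half turn about z makes no difference.
- dock: Fixed white open tray for the tube block: outside 64 (x) x 84 (y) mm, inside 54 x 74 mm, rim 16 mm above the table, inner floor 5 mm above the table. Origin: centre of the underside, on the table; z up. Position and yaw vary.
- station_wide: Fixed station: black base 144 (x) x 40 (y) x 20 mm high, on it two upright brass pins 125 mm apart (+-62.5 mm from the centre along x). Pins rise 18 mm above the base: 10 mm thick for the lowest 6 mm, tapering to 4 mm at the tip. The three stations differ only in pin spacing. Origin: centre of the underside, on the table; x along the line of pins, z up. Position and yaw vary.
- station_mid: Fixed station: black base 144 (x) x 40 (y) x 20 mm high, on it two upright brass pins 85 mm apart (+-42.5 mm from the centre along x). Pins rise 18 mm above the base: 10 mm thick for the lowest 6 mm, tapering to 4 mm at the tip. The three stations differ only in pin spacing. Origin: centre of the underside, on the table; x along the line of pins, z up. Position and yaw vary.
- station_narrow: Fixed station: black base 144 (x) x 40 (y) x 20 mm high, on it two upright brass pins 45 mm apart (+-22.5 mm from the centre along x). Pins rise 18 mm above the base: 10 mm thick for the lowest 6 mm, tapering to 4 mm at the tip. The three stations differ only in pin spacing. Origin: centre of the underside, on the table; x along the line of pins, z up. Position and yaw vary.
- amber_bottle: Loose upright amber glass bottle, white cap, 44 mm diameter, 95 mm high, about 180 g; not to be handled. Origin: centre of the underside. Other small loose things (jar, cap, dish, trough, marker, screwdriver), none over 60 mm high, lie about; equipment round the edge of the table is at most 150 mm high.
Mind the look-alikes: they are no part of the job. What is shaped like the station_wide but blue, pink or purple is not meant.

How it is judged:
By the outcome, as a careful person would: the job done as asked, in the order asked, and still so for the second after the job is handed in, with the robot touching nothing.
It also fails if it takes over 115 s, if anything falls off the work surface, if the arm or the gripper's body presses on something with over 40 N, if the wrist force passes 120 N, or if a joint passes its speed limit or range.

## Working session

There is one attempt and no reset: what is moved stays moved. The work goes in short steps, Python scripts to look and compute and a shell command to move; the robot and the scene stay as the last step left them, time stands still between calls to the robot, and variables do not carry over. Pictures are saved under pics/ and viewed, and the job is handed in when it is done.

```bash
ls; mkdir -p pics
python3 - <<'E'
from cell import manip
import cv2,numpy as np
for n in ["scene","side","wrist"]:
    o=manip.get_obs(); p,d=manip.grab_frame(n); cv2.imwrite(f"pics/{n}0.png",p[:,:,::-1]); np.savez(f"{n}0.npz",p=p,d=d,pos=o['ee_pos'],rot=o['tcp_rot'])
    print(n,manip.camera_info(n))
print(o,manip.hold_point_z)
E
```

```text
pics
scene {'fov_y': 56.56290874549007, 'cx': 282.17594549934114, 'cy': 212.81603328583, 'rvec': array([ 1.50627874,  1.93349319, -0.88608989]), 'tvec': array([  91.72753132, -268.05093159, 1419.11181216])}
side {'fov_y': 44.37955071438475, 'cx': 275.97626434086254, 'cy': 195.94471814997235, 'rvec': array([ 2.09358881, -0.17945278,  0.08720598]), 'tvec': array([-474.19384065,  127.54130593, 1497.31111985])}
wrist {'fov_y': 70.47420357495999, 'cx': 277.7120508668343, 'cy': 211.10522996625295, 'hand_eye': array([[-1.25381413e-03, -9.61835114e-01, -2.73626830e-01,
         6.95801201e+01],
       [ 9.99998737e-01, -1.47329175e-03,  5.96619811e-04,
        -8.35189934e-01],
       [-9.76982034e-04, -2.73625736e-01,  9.61835746e-01,
        -1.41922114e+02],
       [ 0.00000000e+00,  0.00000000e+00,  0.00000000e+00,
         1.00000000e+00]])}
{'clock': 0.1, 'joints': array([-3.77954267e-02,  1.16412660e-01,  1.44218214e+00,  1.98193805e-05,
        1.58397935e+00, -3.78261269e-02]), 'dq': array([ 0.00231742, -0.00197094, -0.00064109,  0.0017962 , -0.00042784,
        0.00086485]), 'joint_efforts': array([ 3.27868773e-03, -7.33665347e+01, -6.33786607e+01,  1.28913316e-04,
        5.13536113e-03,  3.94035328e-05]), 'ee_pos': array([6.74838946e+02, 5.99159915e-03, 2.30663227e+02]), 'tcp_rot': array([[-3.09238980e-05,  9.99999519e-01, -9.80050755e-04],
       [ 9.99999998e-01,  3.09796688e-05,  5.68909058e-05],
       [ 5.69212401e-05, -9.80048994e-04, -9.99999518e-01]]), 'contact_force': array([-0.70226717,  0.10211787,  0.70402492]), 'torque': array([ 0.05700045,  0.01271942, -0.0041545 ]), 'opening': 85.98902192962788} 18.700000000000003
```

View pics/scene0.png

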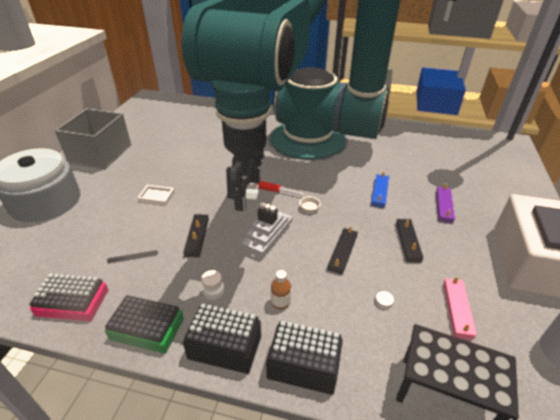

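View pics/side0.png

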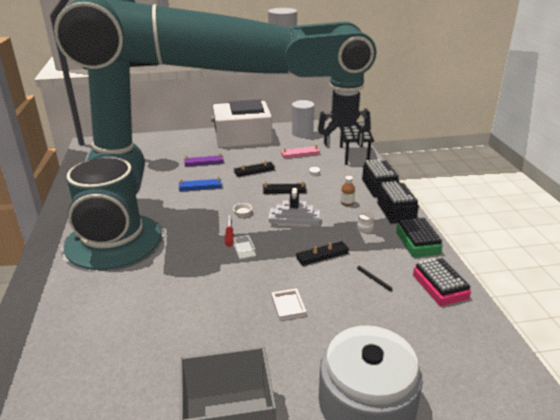

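View pics/wrist0.png

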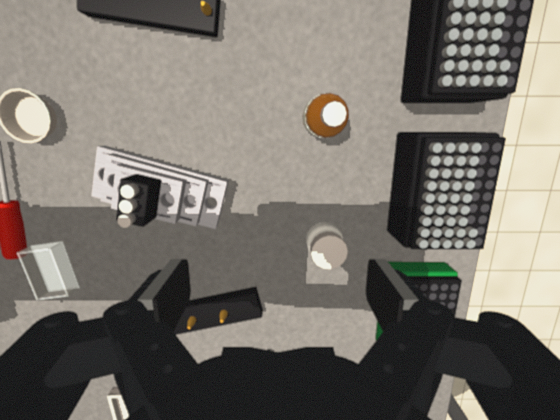

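```bash
cat > h.py <<'E'
import numpy as np,cv2
from cell import manip
def cloud(n,d,pos=None,rot=None):
    c=manip.camera_info(n); H,W=d.shape; f=H/2/np.tan(np.radians(c['fov_y'])/2)
    v,u=np.mgrid[:H,:W]; P=np.stack([(u-c['cx'])/f*d,(v-c['cy'])/f*d,d],-1)
    if n=='wrist':
        h=c['hand_eye']; P=P@h[:3,:3].T+h[:3,3]; return P@np.array(rot).T+pos
    R=cv2.Rodrigues(c['rvec'])[0]; return (P-c['tvec'])@R
def load(f):
    n=''.join(x for x in f if x.isalpha()); z=np.load(f+'.npz'); return z['p'],z['d'],cloud(n,z['d'],z['pos'],z['rot'])
def grab(f):
    n=''.join(x for x in f if x.isalpha()); o=manip.get_obs(); p,d=manip.grab_frame(n)
    cv2.imwrite(f"pics/{f}.png",p[:,:,::-1]); np.savez(f"{f}.npz",p=p,d=d,pos=o['ee_pos'],rot=o['tcp_rot'])
    return p,d,cloud(n,d,o['ee_pos'],o['tcp_rot'])
def ortho(p,P,x0,x1,y0,y1,s,zmin=-20,zmax=400):
    # rows: x descending, cols: y descending (robot at bottom)
    H,W=int((x1-x0)*s),int((y1-y0)*s); im=np.zeros((H,W,3),np.uint8); zz=np.full((H,W),-1e9)
    r=((x1-P[...,0])*s).astype(int).ravel(); c=((y1-P[...,1])*s).astype(int).ravel(); z=P[...,2].ravel(); q=p.reshape(-1,3)
    ok=(r>=0)&(r<H)&(c>=0)&(c<W)&(z>zmin)&(z<zmax)
    o=np.argsort(z[ok]); im[r[ok][o],c[ok][o]]=q[ok][o][:,::-1]; return im
E
python3 - <<'E'
from h import *
for f,pts in [('scene0',[(197,235),(343,250),(409,240),(155,195),(268,235),(268,213),(281,290),(252,195),(310,205),(385,300),(211,278)]),('side0',[(323,252),(284,188),(254,169),(289,303),(296,210),(348,190),(245,247),(242,210),(229,238)]),('wrist0',[(225,310),(165,185),(127,186),(145,20),(328,115),(48,270)])]:
    p,d,P=load(f)
    for u,v in pts: print(f,(u,v),P[v,u].round(0),p[v,u])
E
```

```text
scene0 (197, 235) [ 593. -172.   22.] [73 63 56]
scene0 (343, 250) [552. 195.  22.] [69 63 60]
scene0 (409, 240) [471. 354.  19.] [67 58 59]
scene0 (155, 195) [ 449. -369.    5.] [251 244 232]
scene0 (268, 235) [575.  11.  50.] [141 133 131]
scene0 (268, 213) [548.   4.  97.] [58 53 52]
scene0 (281, 290) [741.  84.  63.] [147  92  43]
scene0 (252, 195) [389. -89.  16.] [201 197 181]
scene0 (310, 205) [383.  81.   9.] [253 248 233]
scene0 (385, 300) [675. 303.  16.] [253 251 245]
scene0 (211, 278) [739. -73.  51.] [185 168 153]
side0 (323, 252) [ 579. -192.   20.] [34 35 36]
side0 (284, 188) [537. 178.  19.] [46 48 50]
side0 (254, 169) [457. 333.  19.] [32 30 33]
side0 (289, 303) [ 453. -360.    5.] [244 240 235]
side0 (296, 210) [537. -27.  58.] [111 104 104]
side0 (348, 190) [721.  61.  57.] [122  83  51]
side0 (245, 247) [ 374. -111.    5.] [219 219 211]
side0 (242, 210) [387.  90.   3.] [245 241 231]
side0 (229, 238) [332. -89.  26.] [140  40  36]
wrist0 (225, 310) [ 602. -171.   20.] [92 72 38]
wrist0 (165, 185) [554.  10.  62.] [140 135 132]
wrist0 (127, 186) [538.  18. 108.] [244 245 239]
wrist0 (145, 20) [536. 176.  21.] [62 58 55]
wrist0 (328, 115) [719.  79.  94.] [240 241 239]
wrist0 (48, 270) [ 358. -120.    1.] [207 209 200]
```

Run:
```python
from h import *
p=load('scene0')[0][:,:,::-1]
cv2.imwrite('pics/c1.png',cv2.resize(p[160:290,120:450],None,fx=2.4,fy=2.4,interpolation=3))
p=load('side0')[0][:,:,::-1]
cv2.imwrite('pics/c2.png',cv2.resize(p[130:330,170:400],None,fx=3,fy=3,interpolation=3))
```

```text
(no output)
```

View pics/c1.png

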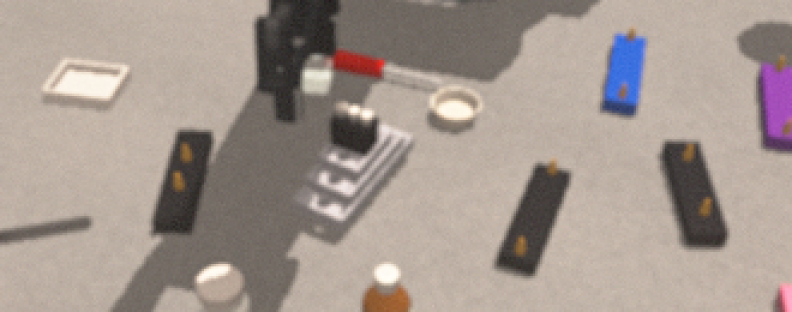

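View pics/c2.png

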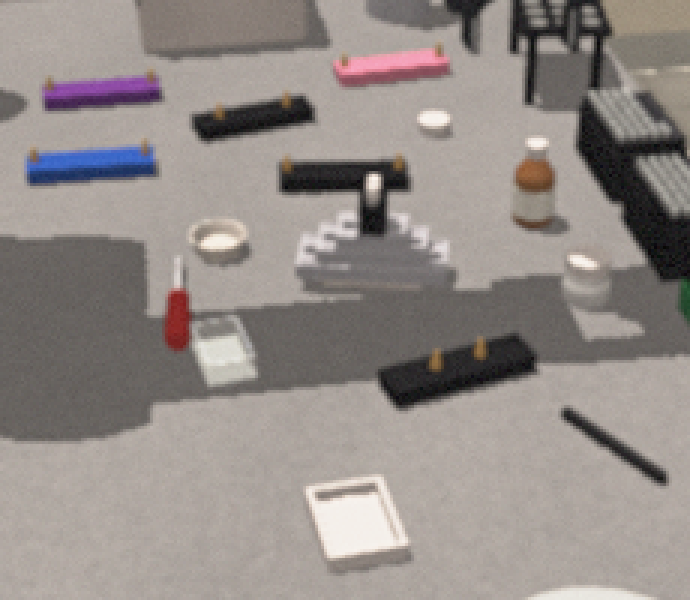

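```bash
python3 -m handwheel '[{"translation":[0,-60,-50],"turn":[0,0,0]},{"translation":[0,-115,-100],"turn":[0,0,0]},{"translation":[0,-115,-100],"turn":[0,0,0]},{"translation":[0,-115,-100],"turn":[0,0,0]},{"translation":[0,-115,-100],"turn":[0,0,0]}]'
python3 - <<'E'
from h import *
p,d,P=grab('wrist1')
cv2.imwrite('pics/w1b.png',cv2.resize(p[:,:,::-1],(800,600),interpolation=2))
print(manip.get_obs()['ee_pos'])
E
```

```text
clock: 0.78
ee_pos: [560.3, -0.0, 330.2]
tcp_rot: [[0.0, 1.0, -0.001], [1.0, -0.0, 0.0], [0.0, -0.001, -1.0]]
contact_force: [0.3, -0.0, -0.3]
opening: 85.3
[ 5.60397534e+02 -1.90536923e-02  3.29778427e+02]
```

View pics/w1b.png

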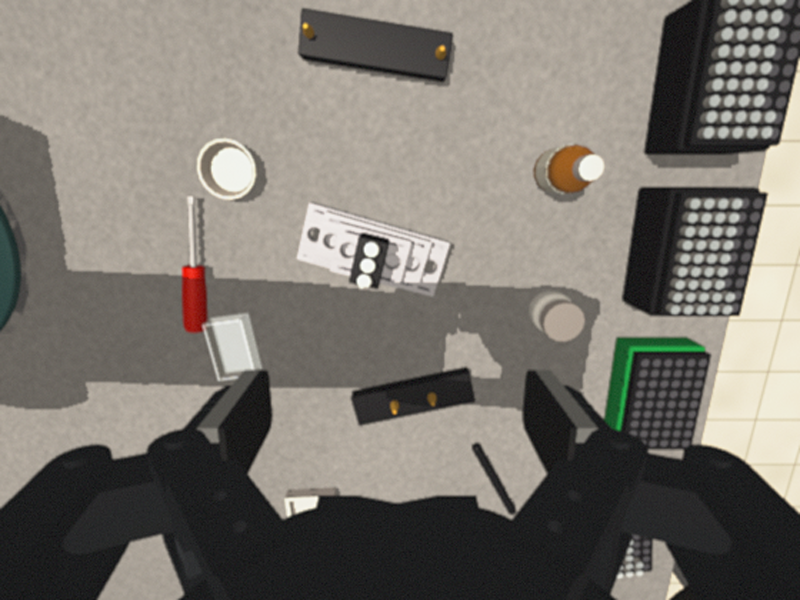

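```bash
cat >> h.py <<'E'
def rect(P,cx,cy,r,z0,z1):
    m=(np.hypot(P[...,0]-cx,P[...,1]-cy)<r)&(P[...,2]>z0)&(P[...,2]<z1)
    q=P[m][:,:2].astype(np.float32)
    return m.sum(),cv2.minAreaRect(q), P[m][:,2].mean()
def pix(n,u,v,z,pos=None,rot=None):
    c=manip.camera_info(n); f=210/np.tan(np.radians(c['fov_y'])/2); r=np.array([(u-c['cx'])/f,(v-c['cy'])/f,1])
    if n=='wrist':
        h=c['hand_eye']; o=np.array(rot)@h[:3,3]+pos; r=np.array(rot)@(h[:3,:3]@r)
    else:
        R=cv2.Rodrigues(c['rvec'])[0]; o=-R.T@c['tvec']; r=R.T@r
    return o+r*(z-o[2])/r[2]
E
python3 - <<'E'
from h import *
p,d,P=load('wrist1')
print(P[400//2:,:].shape)
for nm,a in dict(cap=(545,5,60,102,114),block=(545,5,60,92,101),short=(545,5,100,58,67),mid=(545,5,110,42,51),long=(545,5,120,26,35),wide=(550,187,110,15,25),narrow=(590,-180,110,15,25),tab=(700,-20,30,-20,20),dock=(450,-365,80,11,22)).items():
    print(nm,*rect(P,*a))
ps,ds,Ps=load('scene0')
for nm,a in dict(wide=(550,187,110,15,25),mid=(465,345,110,15,25),narrow=(590,-180,110,15,25),dock=(450,-365,80,11,22),dockf=(450,-365,80,2,22)).items(): print('scene',nm,*rect(Ps,*a))
ps,ds,Ps=load('side0')
for nm,a in dict(wide=(550,187,110,15,25),mid=(465,345,110,15,25),narrow=(590,-180,110,15,25),dock=(450,-365,80,11,22),dockf=(450,-365,80,2,22)).items(): print('side',nm,*rect(Ps,*a))
cv2.imwrite('pics/w1c.png',cv2.resize(p[130:220,195:335,::-1],None,fx=5.5,fy=5.5,interpolation=3))
E
```

```text
(220, 560, 3)
cap 245 ((533.4917602539062, -1.2600135803222656), (40.63270950317383, 12.019665718078613), 76.52538299560547) 108.20875125870808
block 496 ((533.4010009765625, -1.3947105407714844), (43.552528381347656, 27.914846420288086), 76.22632598876953) 96.23648691985694
short 882 ((532.8766479492188, -1.01129150390625), (48.283451080322266, 69.87824249267578), 75.40556335449219) 62.35100721618735
mid 1138 ((533.3471069335938, -0.31964111328125), (54.12065887451172, 110.08123779296875), 73.85506439208984) 46.3950123035483
long 1140 ((533.7178955078125, -1.0583038330078125), (60.37445068359375, 150.12489318847656), 74.13728332519531) 30.47503300253122
wide 3466 ((538.37060546875, 194.18789672851562), (40.647987365722656, 144.16552734375), 81.43940734863281) 19.386996526022408
narrow 1780 ((577.5906372070312, -180.73622131347656), (143.9591827392578, 41.071136474609375), 12.939148902893066) 19.45303524599871
tab 1077 ((699.9490966796875, -20.2056827545166), (58.443504333496094, 59.08711624145508), 0.911307156085968) -0.3064976027445494
dock 142 ((440.02801513671875, -324.5944213867
[... 739 characters left out ...]
26953125) 7.384073950643995
side wide 281 ((538.4742431640625, 192.35122680664062), (51.6358528137207, 143.79222106933594), 79.52519226074219) 19.583795126857595
side mid 235 ((457.7842102050781, 350.00506591796875), (144.30050659179688, 50.35032653808594), 11.232808113098145) 19.591560294364466
side narrow 490 ((580.5264282226562, -211.56573486328125), (147.6624298095703, 115.5580062866211), 4.30854606628418) 19.565739048669812
side dock 265 ((448.7157897949219, -364.8912353515625), (66.06744384765625, 89.30070495605469), 4.5311455726623535) 15.022869476959597
side dockf 925 ((451.6693115234375, -364.0328369140625), (146.48358154296875, 153.7274627685547), 82.33385467529297) 7.8178534584447
```

View pics/w1c.png

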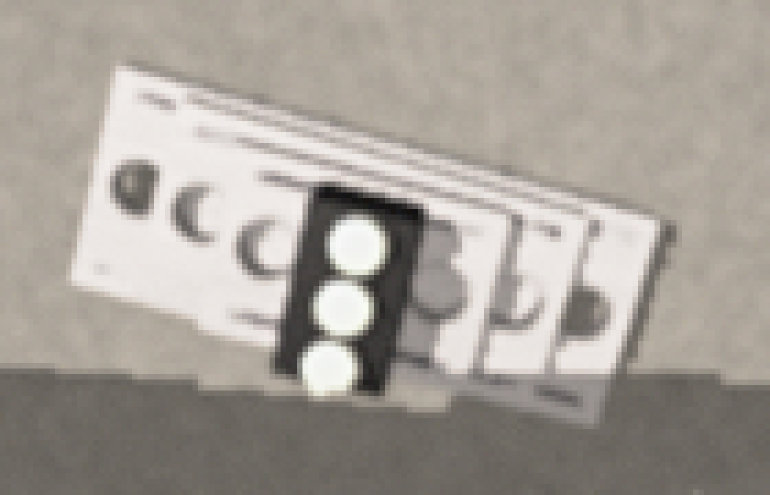

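```bash
python3 -m handwheel '[{"translation":[-1,-27,40],"turn":[0,0,0.12]},{"translation":[-1.3,-27,100],"turn":[0,0,0.241]},{"translation":[-1.3,-27,150],"turn":[0,0,0.241]},{"translation":[-1.3,-27,200],"turn":[0,0,0.241]},{"translation":[-1.3,-27,240],"turn":[0,0,0.241]},{"translation":[-1.3,-27,260],"turn":[0,0,0.241]},{"translation":[-1.3,-27,263],"turn":[0,0,0.241]},{"translation":[-1.3,-27,263],"turn":[0,0,0.241]},{"translation":[-1.3,-27,263],"turn":[0,0,0.241]}]'
python3 -c "
from h import *
grab('side1');p,d,P=grab('wrist2');q=load('side1')[0][:,:,::-1]
cv2.imwrite('pics/a.png',np.hstack([cv2.resize(q[140:260,220:380],(400,300)),cv2.resize(p[:,:,::-1],(400,300))]))"
```

```text
clock: 1.95
ee_pos: [533.7, -1.3, 69.8]
tcp_rot: [[0.239, 0.971, 0.002], [0.971, -0.239, -0.0], [0.0, 0.002, -1.0]]
contact_force: [-1.2, 1.0, -0.1]
opening: 85.3
```

View pics/a.png

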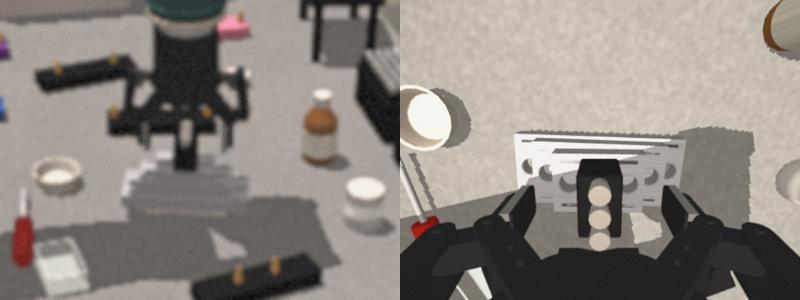

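```bash
python3 -m handwheel '[{"translation":[0,0,0],"turn":[0,0,0]},{"translation":[0,0,0],"turn":[0,0,0]},{"translation":[0,0,0],"turn":[0,0,0]},{"translation":[0,0,0],"turn":[0,0,0]},{"translation":[0,0,0],"turn":[0,0,0]},{"translation":[0,0,0],"turn":[0,0,0]},{"translation":[0,0,0],"turn":[0,0,0]},{"translation":[0,0,0],"turn":[0,0,0]}]' 1 40
```

```text
clock: 3.05
ee_pos: [533.1, -1.3, 68.5]
tcp_rot: [[0.239, 0.971, 0.0], [0.971, -0.239, -0.0], [0.0, 0.0, -1.0]]
contact_force: [-0.8, 0.1, 4.1]
opening: 27.3
```

```bash
python3 -m handwheel '[{"translation":[0,0,0],"turn":[0,0,0]},{"translation":[0,0,0],"turn":[0,0,0]},{"translation":[0,0,-10],"turn":[0,0,0]},{"translation":[0,0,-10],"turn":[0,0,0]},{"translation":[0,0,-10],"turn":[0,0,0]}]' 0 40
python3 -m handwheel '[{"translation":[0,0,0],"turn":[0,0,0]},{"translation":[0,0,0],"turn":[0,0,0]},{"translation":[0,0,0],"turn":[0,0,0]},{"translation":[0,0,0],"turn":[0,0,0]},{"translation":[0,0,0],"turn":[0,0,0]},{"translation":[0,0,0],"turn":[0,0,0]}]' 1 40
```

```text
clock: 3.68
ee_pos: [533.1, -1.3, 78.5]
tcp_rot: [[0.239, 0.971, 0.0], [0.971, -0.239, -0.0], [0.0, 0.0, -1.0]]
contact_force: [-0.7, 0.4, -0.2]
opening: 42.6
clock: 4.42
ee_pos: [533.0, -1.3, 78.4]
tcp_rot: [[0.239, 0.971, 0.0], [0.971, -0.239, -0.0], [0.0, 0.0, -1.0]]
contact_force: [0.5, -0.5, 3.0]
opening: 27.2
```

```bash
python3 -m handwheel '[{"translation":[0,0,-25],"turn":[0,0,0]},{"translation":[0,0,-60],"turn":[0,0,0]},{"translation":[-30,0,-80],"turn":[0,0,0]},{"translation":[-75,1,-80],"turn":[0,0,-0.05]},{"translation":[-125,1,-80],"turn":[0,0,-0.1]},{"translation":[-175,2,-80],"turn":[0,0,-0.15]},{"translation":[-225,3,-80],"turn":[0,0,-0.2]},{"translation":[-275,4,-80],"turn":[0,0,-0.25]},{"translation":[-320,4.7,-80],"turn":[0,0,-0.302]},{"translation":[-350,4.7,-80],"turn":[0,0,-0.302]}]'
python3 -m handwheel '[{"translation":[-15,0.5,0],"turn":[0,0,0]},{"translation":[-22.5,-1.5,0],"turn":[0,0,0]},{"translation":[-22.5,-1.5,0],"turn":[0,0,0]},{"translation":[-22.5,-1.5,0],"turn":[0,0,0]}]'
python3 -c "
from h import *
grab('side2');p,d,P=grab('wrist3');q=load('side2')[0][:,:,::-1]
cv2.imwrite('pics/a.png',np.hstack([cv2.resize(q[220:340,200:360],(400,300)),cv2.resize(p[:,:,::-1],(400,300))]))
print(rect(P,449,-364,80,12,19))"
```

```text
clock: 5.68
ee_pos: [453.2, -344.0, 157.8]
tcp_rot: [[-0.061, 0.998, -0.001], [0.998, 0.061, 0.0], [0.0, -0.001, -1.0]]
contact_force: [-0.6, 0.4, -0.6]
opening: 27.0
clock: 6.18
ee_pos: [454.2, -364.1, 158.3]
tcp_rot: [[-0.062, 0.998, 0.0], [0.998, 0.062, 0.0], [0.0, 0.0, -1.0]]
contact_force: [0.3, 0.4, -1.0]
opening: 27.0
(np.int64(1079), ((448.34857177734375, -363.09576416015625), (64.05718994140625, 83.12516784667969), 3.4411163330078125), np.float64(15.344719591556235))
```

View pics/a.png

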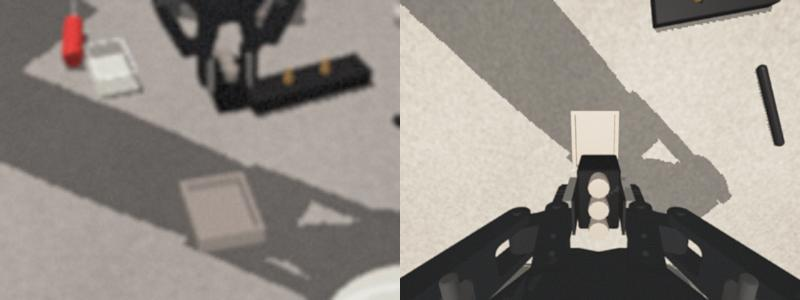

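```bash
python3 -m handwheel '[{"translation":[1.4,-6,20],"turn":[0,0,0]},{"translation":[1.4,-6,60],"turn":[0,0,0]},{"translation":[1.4,-6,95],"turn":[0,0,0]},{"translation":[1.4,-6,115],"turn":[0,0,0]},{"translation":[1.4,-6,125],"turn":[0,0,0]},{"translation":[1.4,-6,132],"turn":[0,0,0]},{"translation":[1.4,-6,136],"turn":[0,0,0]},{"translation":[1.4,-6,137],"turn":[0,0,0]},{"translation":[1.4,-6,137],"turn":[0,0,0]}]'
```

```text
clock: 7.4
ee_pos: [448.0, -364.0, 21.8]
tcp_rot: [[-0.061, 0.998, 0.0], [0.998, 0.061, -0.0], [-0.0, 0.0, -1.0]]
contact_force: [0.1, 0.8, -1.5]
opening: 27.5
```

```bash
python3 -m handwheel '[{"translation":[0,0,0.5],"turn":[0,0,0]},{"translation":[0,0,1],"turn":[0,0,0]},{"translation":[0,0,1],"turn":[0,0,0]}]'
```

```text
clock: 7.78
ee_pos: [447.8, -363.9, 20.3]
tcp_rot: [[-0.061, 0.998, 0.0], [0.998, 0.061, -0.0], [-0.0, 0.0, -1.0]]
contact_force: [0.2, 0.4, 0.1]
opening: 27.1
```

```bash
python3 -m handwheel '[{"translation":[0,0,0],"turn":[0,0,0]},{"translation":[0,0,0],"turn":[0,0,0]},{"translation":[0,0,-10],"turn":[0,0,0]},{"translation":[0,0,-40],"turn":[0,0,0]},{"translation":[0,0,-80],"turn":[0,0,0]},{"translation":[10,0,-130],"turn":[0,0,-0.1]},{"translation":[60,0,-150],"turn":[0,0,-0.28]},{"translation":[110,0,-150],"turn":[0,0,-0.46]},{"translation":[160,0,-150],"turn":[0,0,-0.64]},{"translation":[210,10,-150],"turn":[0,0,-0.82]}]' 0
python3 -c "
from h import *
grab('side3');p,d,P=grab('scene3');q=load('side3')[0][:,:,::-1]
cv2.imwrite('pics/a.png',np.hstack([cv2.resize(q[260:350,240:360],(400,300)),cv2.resize(p[140:260,80:240,::-1],(400,300))]))"
```

```text
clock: 9.02
ee_pos: [444.6, -152.3, 171.3]
tcp_rot: [[-0.775, 0.632, 0.001], [0.632, 0.775, -0.001], [-0.001, 0.0, -1.0]]
contact_force: [0.5, 0.4, -0.5]
opening: 42.8
```

View pics/a.png

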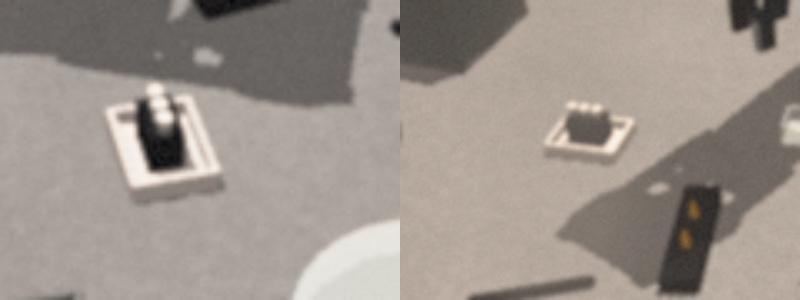

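```bash
python3 -m handwheel '[{"translation":[0,45,-20],"turn":[0,0,-0.15]},{"translation":[-3,95,-29],"turn":[0,0,-0.3]},{"translation":[-6,145,-29],"turn":[0,0,-0.43]},{"translation":[-9,190,-29],"turn":[0,0,-0.43]},{"translation":[-9,190,-29],"turn":[0,0,-0.43]},{"translation":[-9,190,-29],"turn":[0,0,-0.43]},{"translation":[-9,190,-29],"turn":[0,0,-0.43]}]' -1
cat > m.py <<'E'
from h import *
import sys
f=sys.argv[1]
p,d,P=grab(f); z=np.load(f+'.npz')
cv2.imwrite('pics/a.png',cv2.resize(p[:,:,::-1],(800,600)))
R=z['rot'];pos=z['pos']; yaw=np.degrees(np.arctan2(R[1,1],R[0,1])); print('tcp',pos.round(1),'yaw y-axis',yaw.round(2), 'tilt',(R[:,2]).round(4))
for nm,a in dict(block=(533,-1,60,92,101),short=(533,-1,60,58,67),mid=(533,-1,75,42,51),long=(533,-1,90,26,35),wide=(538,194,85,15,25),narrow=(578,-181,85,15,25),smid=(458,353,85,15,25)).items():
    try: n,((x,y),(w,h),a),zz=rect(P,*a)
    except Exception: continue
    if w>h: w,h=h,w; a-=90   # a: axis of short side
    a=(a)%180
    if n>150:
        dl=R.T@(np.array([x,y,0])-[pos[0],pos[1],0])
        print(nm,n,round(x,1),round(y,1),'size',round(w,1),round(h,1),'y-ax',round(a,2),'z',round(float(zz),1),'| tool dx,dy',dl[:2].round(1),'rz',round(float(-np.radians((a-yaw+90)%180-90)),3))
E
python3 m.py wrist4
```

```text
clock: 10.0
ee_pos: [572.4, -13.7, 199.7]
tcp_rot: [[-0.966, 0.258, 0.0], [0.258, 0.966, -0.0], [-0.0, -0.0, -1.0]]
contact_force: [0.3, 0.7, -1.2]
opening: 85.0
tcp [572.4 -13.7 199.7] yaw y-axis 75.03 tilt [ 4.e-04 -2.e-04 -1.e+00]
short 3523 533.4 -1.0 size 48.0 69.3 y-ax 75.05 z 62.4 | tool dx,dy [41.   2.3] rz -0.0
mid 2342 534.0 0.1 size 53.5 110.4 y-ax 73.78 z 46.4 | tool dx,dy [40.7  3.4] rz 0.022
long 2372 534.3 -0.9 size 60.1 150.3 y-ax 74.07 z 30.4 | tool dx,dy [40.1  2.5] rz 0.017
wide 5719 539.0 194.2 size 41.7 143.9 y-ax 81.64 z 19.3 | tool dx,dy [ 85.9 192.3] rz -0.115
narrow 3432 567.1 -182.7 size 40.8 121.5 y-ax 102.81 z 19.4 | tool dx,dy [ -38.5 -164.6] rz -0.485h.py:24: RuntimeWarning: Mean of empty slice.
  return m.sum(),cv2.minAreaRect(q), P[m][:,2].mean()
  ret = ret.dtype.type(ret / rcount)
```

View pics/a.png

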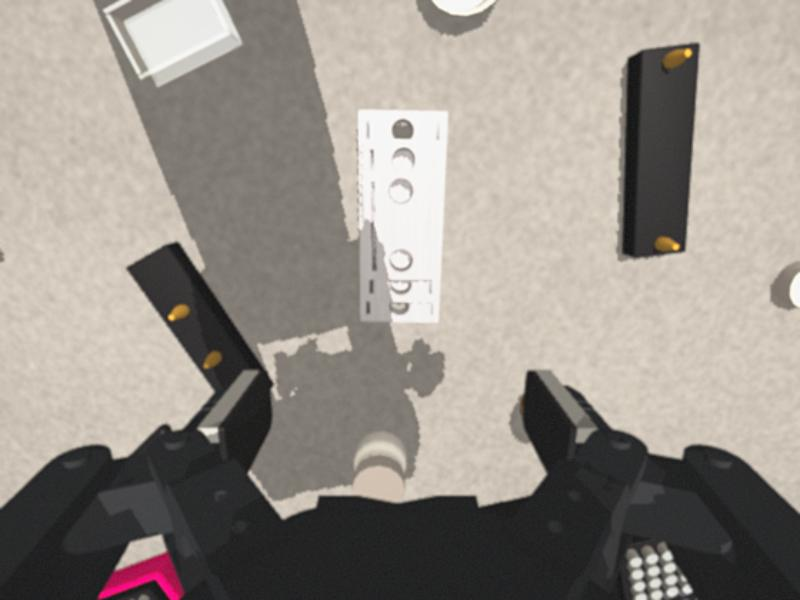

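```bash
python3 -m handwheel '[{"translation":[30,2.3,20],"turn":[0,0,0]},{"translation":[41,2.3,65],"turn":[0,0,0]},{"translation":[41,2.3,105],"turn":[0,0,0]},{"translation":[41,2.3,130],"turn":[0,0,0]},{"translation":[41,2.3,144],"turn":[0,0,0]},{"translation":[41,2.3,149],"turn":[0,0,0]},{"translation":[41,2.3,150],"turn":[0,0,0]},{"translation":[41,2.3,150],"turn":[0,0,0]}]'
python3 -m handwheel '[{"translation":[0,0,0],"turn":[0,0,0]},{"translation":[0,0,0],"turn":[0,0,0]},{"translation":[0,0,0],"turn":[0,0,0]},{"translation":[0,0,0],"turn":[0,0,0]},{"translation":[0,0,0],"turn":[0,0,0]},{"translation":[0,0,0],"turn":[0,0,0]}]' 1 60
python3 -c "
from h import *
p,d,P=grab('side4');cv2.imwrite('pics/a.png',cv2.resize(p[170:250,240:350,::-1],(800,580),interpolation=2))"
```

```text
clock: 11.05
ee_pos: [534.3, -0.0, 50.2]
tcp_rot: [[-0.966, 0.257, 0.001], [0.257, 0.966, -0.0], [-0.001, 0.0, -1.0]]
contact_force: [-0.3, -0.2, 0.5]
opening: 85.2
clock: 11.8
ee_pos: [534.2, -0.0, 49.9]
tcp_rot: [[-0.966, 0.257, 0.001], [0.257, 0.966, -0.0], [-0.001, 0.0, -1.0]]
contact_force: [-0.7, 0.6, 5.8]
opening: 46.5
```

View pics/a.png

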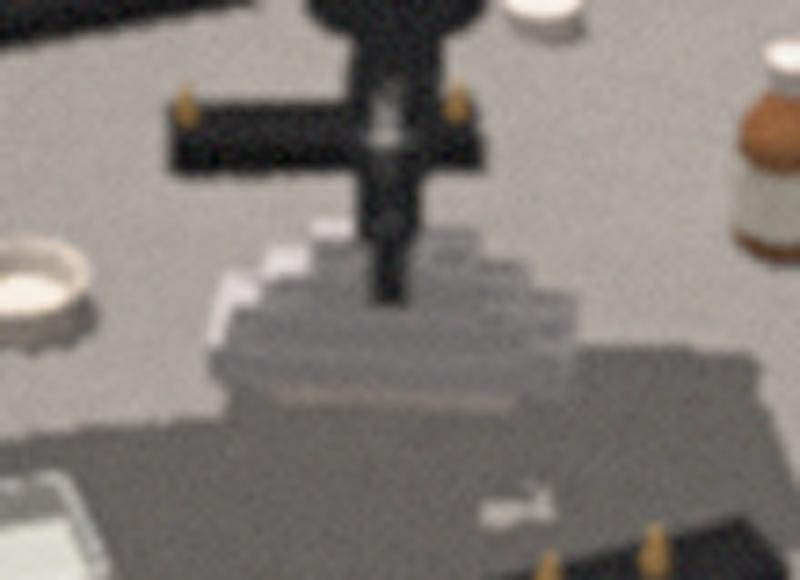

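```bash
python3 -m handwheel '[{"translation":[0,0,-15],"turn":[0,0,0]},{"translation":[0,0,-45],"turn":[0,0,0]},{"translation":[0,0,-85],"turn":[0,0,0]},{"translation":[-30,-25,-110],"turn":[0,0,-0.1]},{"translation":[-65,-60,-110],"turn":[0,0,-0.2]},{"translation":[-100,-95,-110],"turn":[0,0,-0.35]},{"translation":[-130,-125,-110],"turn":[0,0,-0.485]},{"translation":[-141,-135,-110],"turn":[0,0,-0.485]},{"translation":[-141,-135,-110],"turn":[0,0,-0.485]},{"translation":[-141,-135,-110],"turn":[0,0,-0.485]}]'
python3 m.py wrist5 2>/dev/null
```

```text
clock: 13.1
ee_pos: [635.1, -165.7, 159.6]
tcp_rot: [[-0.975, -0.223, 0.0], [-0.223, 0.975, 0.0], [-0.0, 0.0, -1.0]]
contact_force: [0.8, -0.7, -0.9]
opening: 46.4
tcp [ 635.1 -165.7  159.6] yaw y-axis 102.88 tilt [ 0.e+00  2.e-04 -1.e+00]
mid 8751 533.9 -0.1 size 56.0 110.7 y-ax 73.77 z 46.2 | tool dx,dy [ 61.7 184. ] rz 0.508
long 3761 534.1 -0.8 size 61.3 150.8 y-ax 74.13 z 30.4 | tool dx,dy [ 61.7 183.3] rz 0.502
narrow 6058 570.4 -182.2 size 40.0 126.8 y-ax 102.94 z 19.4 | tool dx,dy [66.7 -1.7] rz -0.001
```

View pics/a.png

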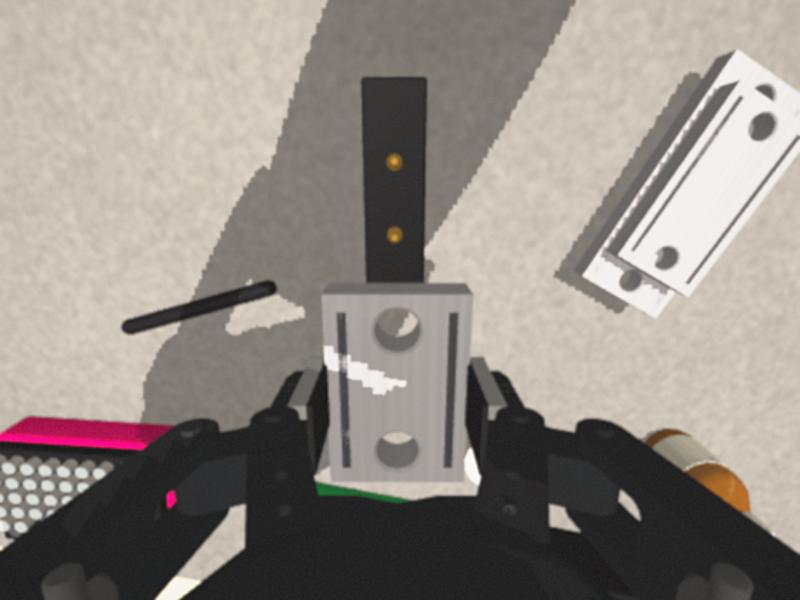

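```bash
cat > t.py <<'E'
from h import *
import sys
# usage: t.py frame zlo zhi plate-radius sx sy pinhalf
f=sys.argv[1]; zl,zh,r,sx,sy,ph=map(float,sys.argv[2:8])
p,d,P=load(f); z=np.load(f+'.npz'); R=z['rot'];pos=z['pos']
T=(P-pos)@R
m=(P[...,2]>zl)&(P[...,2]<zh)&(abs(T[...,1])<34)&(T[...,0]>-r)&(T[...,0]<r)
q=T[m][:,:2].astype(np.float32); print('plate',cv2.minAreaRect(q),m.sum(),'z',np.median(P[m][:,2]))
hsv=cv2.cvtColor(p,cv2.COLOR_RGB2HSV)
b=(hsv[...,1]>110)&(hsv[...,0]>8)&(hsv[...,0]<30)
m=b&(np.hypot(P[...,0]-sx,P[...,1]-sy)<90)&(P[...,2]>24)&(P[...,2]<44)
n,L,st,c=cv2.connectedComponentsWithStats(m.astype(np.uint8))
for i in range(1,n):
    if st[i,4]<4: continue
    mm=L==i; t=T[mm]; hi=mm&(P[...,2]>P[mm][:,2].max()-4)
    print('pin',st[i,4],c[i].round(1),'all',t[:,:2].mean(0).round(2),'tip',T[hi][:,:2].mean(0).round(2),'zmax',P[mm][:,2].max().round(1),'pixray z38', ((pix('wrist',*c[i],32,pos,R)-pos)@R)[:2].round(2))
E
python3 t.py wrist5 166 180 60 578 -181 22
```

```text
plate ((0.3443107604980469, -0.021015167236328125), (67.90486145019531, 71.33185577392578), 89.91719818115234) 12937 z 172.02825020152378
pin 98 [275.3 113.4] all [80.76 -1.73] tip [80.8  -1.72] zmax 39.4 pixray z38 [80.77 -1.73]
pin 86 [275.6 164.5] all [36.94 -1.66] tip [36.29 -1.67] zmax 38.5 pixray z38 [36.93 -1.66]
```

```bash
cat > e.py <<'E'
from h import *
import sys
f=sys.argv[1]; zl,zh,half=map(float,sys.argv[2:5])
p,d,P=load(f); z=np.load(f+'.npz'); T=(P-z['pos'])@z['rot']
m=(P[...,2]>zl)&(P[...,2]<zh)&(T[...,0]>14)&(T[...,0]<half-2)&(abs(T[...,1])<half)
ys=[]
for v in range(420):
    t=T[v][m[v]]
    if len(t)>30: ys.append((t[:,0].mean(),t[:,1].min(),t[:,1].max()))
ys=np.array(ys); print(len(ys)); c=(ys[:,1]+ys[:,2])/2; print('plate y centre',np.median(c),'width',np.median(ys[:,2]-ys[:,1]),'slope',np.polyfit(ys[:,0],c,1)[0])
m=(P[...,2]>zl)&(P[...,2]<zh)&(abs(T[...,1])<15)&(abs(T[...,0])<half+10)
print('x ext',np.percentile(T[m][:,0],[0.1,99.9]))
E
python3 e.py wrist5 166 180 35
```

```text
39
plate y centre 0.2301350212309945 width 47.48746952551607 slope 0.0020599203630033984
x ext [-34.72356717  35.83393401]
```

```bash
python3 -m handwheel '[{"translation":[30,-1,0],"turn":[0,0,0]},{"translation":[58.3,-1.9,20],"turn":[0,0,0]},{"translation":[58.3,-1.9,60],"turn":[0,0,0]},{"translation":[58.3,-1.9,95],"turn":[0,0,0]},{"translation":[58.3,-1.9,110],"turn":[0,0,0]},{"translation":[58.3,-1.9,110],"turn":[0,0,0]},{"translation":[58.3,-1.9,110],"turn":[0,0,0]}]'
python3 m.py wrist6 2>/dev/null;  python3 t.py wrist6 50 75 60 578 -181 22;python3 e.py wrist6 55 75 35
```

```text
clock: 14.02
ee_pos: [579.7, -181.6, 51.0]
tcp_rot: [[-0.975, -0.223, 0.002], [-0.223, 0.975, -0.001], [-0.002, -0.001, -1.0]]
contact_force: [0.6, -1.1, -0.8]
opening: 46.6
tcp [ 579.7 -181.6   51. ] yaw y-axis 102.91 tilt [ 1.8e-03 -6.0e-04 -1.0e+00]
mid 1808 570.1 -32.2 size 24.9 48.7 y-ax 115.59 z 45.8 | tool dx,dy [-24.  147.8] rz -0.221
long 4075 567.0 -10.2 size 63.0 83.0 y-ax 74.55 z 30.2 | tool dx,dy [-25.9 169.9] rz 0.495
narrow 5742 567.8 -182.8 size 40.1 122.1 y-ax 103.02 z 19.3 | tool dx,dy [11.9  1.6] rz -0.002
plate ((0.3431968688964844, -0.0042572021484375), (67.91835021972656, 71.52071380615234), 89.94879913330078) 13960 z 63.34659179013731
pin 6 [280.  217.2] all [22.26  1.54] tip [22.26  1.54] zmax 37.8 pixray z38 [20.66  1.58]
39
plate y centre 0.18455912739255176 width 47.54982015445766 slope -0.0013425507387138653
x ext [-34.77201029  35.85097237]
```

View pics/a.png

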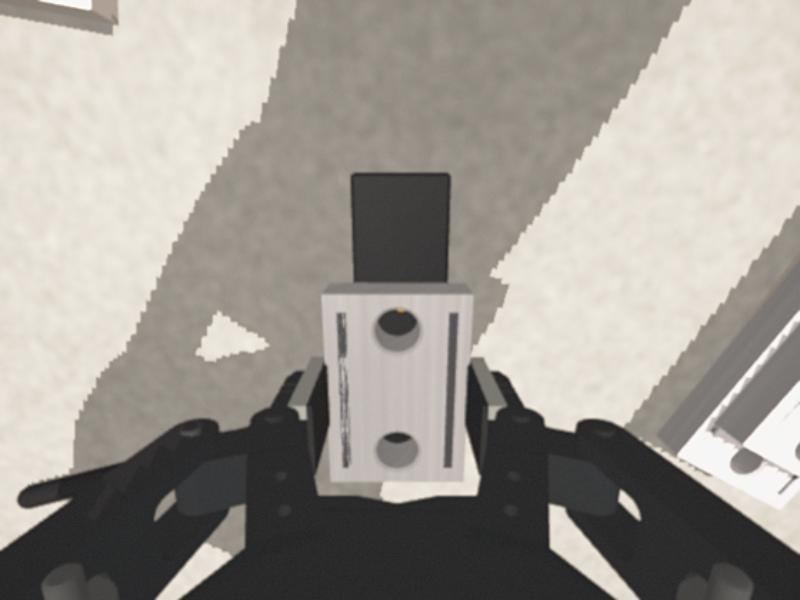

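```bash
python3 -m handwheel '[{"translation":[0.6,1.4,0],"turn":[0,0,0]},{"translation":[0.6,1.4,0],"turn":[0,0,0]},{"translation":[0.6,1.4,0],"turn":[0,0,0]},{"translation":[0.6,1.4,4],"turn":[0,0,0]},{"translation":[0.6,1.4,4],"turn":[0,0,0]}]'
python3 m.py wrist7 2>/dev/null;  python3 t.py wrist7 50 75 60 578 -181 22;python3 e.py wrist7 55 75 35
```

```text
clock: 14.7
ee_pos: [577.9, -180.3, 44.7]
tcp_rot: [[-0.975, -0.223, -0.001], [-0.223, 0.975, 0.0], [0.001, 0.0, -1.0]]
contact_force: [-1.0, -0.5, -1.2]
opening: 46.3
tcp [ 577.9 -180.3   44.7] yaw y-axis 102.9 tilt [-8.e-04  3.e-04 -1.e+00]
mid 1495 571.3 -34.1 size 20.9 41.5 y-ax 113.34 z 45.7 | tool dx,dy [-26.2 144. ] rz -0.182
long 4100 568.3 -11.2 size 62.6 79.0 y-ax 74.46 z 30.2 | tool dx,dy [-28.5 167. ] rz 0.496
narrow 6106 578.5 -180.3 size 40.2 143.9 y-ax 102.95 z 19.3 | tool dx,dy [-0.6 -0.2] rz -0.001
plate ((0.2877464294433594, -0.033962249755859375), (71.27989196777344, 68.00048065185547), 0.27138960361480713) 13874 z 57.181263611772025
pin 76 [277.2 219.8] all [2.232e+01 2.000e-02] tip [22.56 -0.13] zmax 38.7 pixray z38 [21.06 -0.  ]
39
plate y centre 0.20025569009617072 width 47.46008426120942 slope 0.0008563593429091597
x ext [-34.76043936  35.74309044]
```

```bash
python3 -m handwheel '[{"translation":[-0.8,-0.3,3],"turn":[0,0,0]},{"translation":[-0.8,-0.3,7],"turn":[0,0,0]},{"translation":[-0.8,-0.3,11],"turn":[0,0,0]},{"translation":[-0.8,-0.3,15],"turn":[0,0,0]},{"translation":[-0.8,-0.3,18],"turn":[0,0,0]},{"translation":[-0.8,-0.3,20],"turn":[0,0,0]},{"translation":[-0.8,-0.3,21],"turn":[0,0,0]},{"translation":[-0.8,-0.3,21],"turn":[0,0,0]}]'
```

```text
clock: 15.75
ee_pos: [579.0, -180.5, 24.4]
tcp_rot: [[-0.975, -0.223, 0.0], [-0.223, 0.975, -0.0], [-0.0, -0.0, -1.0]]
contact_force: [-0.4, 0.8, -0.6]
opening: 46.4
```

```bash
python3 -m handwheel '[{"translation":[0,0,0.8],"turn":[0,0,0]},{"translation":[0,0,1.4],"turn":[0,0,0]},{"translation":[0,0,1.4],"turn":[0,0,0]},{"translation":[0,0,1.4],"turn":[0,0,0]}]'
python3 m.py wrist8 2>/dev/null;  python3 t.py wrist8 28 45 60 578 -181 22
```

```text
clock: 16.25
ee_pos: [579.0, -180.5, 23.0]
tcp_rot: [[-0.975, -0.223, 0.0], [-0.223, 0.975, -0.0], [-0.0, -0.0, -1.0]]
contact_force: [-0.8, -0.2, 1.3]
opening: 46.4
tcp [ 579.  -180.5   23. ] yaw y-axis 102.9 tilt [ 1.e-04 -1.e-04 -1.e+00]
long 2768 586.3 -37.3 size 32.2 64.4 y-ax 117.66 z 30.0 | tool dx,dy [-39.  137.9] rz -0.258
narrow 7567 571.7 -181.9 size 48.1 130.2 y-ax 102.81 z 19.5 | tool dx,dy [7.5 0.2] rz 0.002
plate ((0.3988800048828125, -0.06380081176757812), (71.15106964111328, 67.87373352050781), 0.4114058315753937) 13673 z 35.401004687330015
pin 304 [277.7 225.5] all [25.13  0.31] tip [24.13  0.4 ] zmax 38.6 pixray z38 [25.12  0.31]
pin 215 [278.  310.6] all [-19.89   0.4 ] tip [-20.59   0.43] zmax 38.4 pixray z38 [-20.97   0.4 ]
```

View pics/a.png

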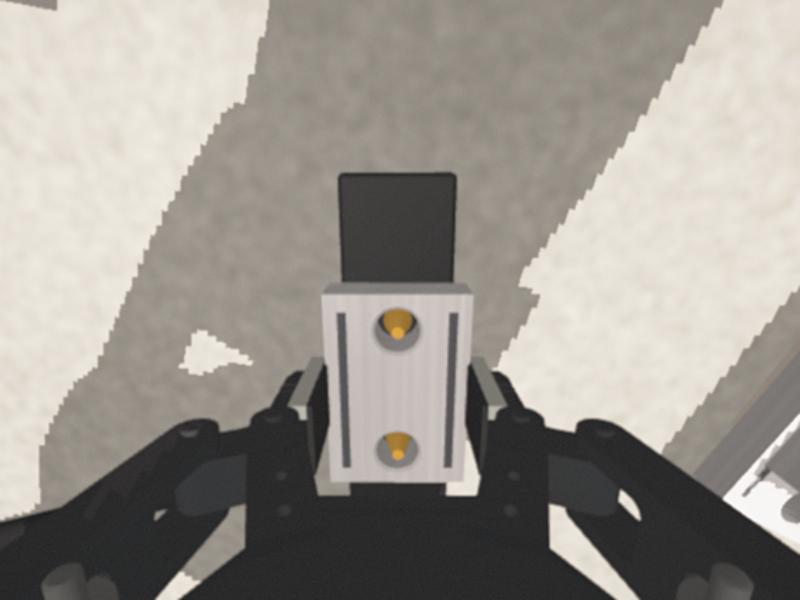

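```bash
python3 -m handwheel '[{"translation":[0,0,0],"turn":[0,0,0]},{"translation":[0,0,0],"turn":[0,0,0]},{"translation":[0,0,0],"turn":[0,0,0]},{"translation":[0,0,-10],"turn":[0,0,0]},{"translation":[0,0,-45],"turn":[0,0,0]},{"translation":[0,0,-95],"turn":[0,0,0]},{"translation":[-5,30,-140],"turn":[0,0,0.1]},{"translation":[-15,80,-177],"turn":[0,0,0.25]},{"translation":[-25,130,-177],"turn":[0,0,0.4]},{"translation":[-31,167,-177],"turn":[0,0,0.508]}]' -0.5
python3 -m handwheel '[{"translation":[0,0,0],"turn":[0,0,0]},{"translation":[0,0,0],"turn":[0,0,0]},{"translation":[0,0,0],"turn":[0,0,0]},{"translation":[0,0,0],"turn":[0,0,0]}]' -1
python3 m.py wrist9 2>/dev/null
```

```text
clock: 17.55
ee_pos: [571.7, -8.9, 201.4]
tcp_rot: [[-0.959, 0.283, 0.002], [0.283, 0.959, 0.0], [-0.002, 0.001, -1.0]]
contact_force: [0.3, -0.3, 0.2]
opening: 63.8
clock: 18.05
ee_pos: [571.9, -11.5, 199.9]
tcp_rot: [[-0.96, 0.28, -0.0], [0.28, 0.96, -0.0], [0.0, -0.0, -1.0]]
contact_force: [-0.3, 0.0, -1.0]
opening: 85.6
tcp [571.9 -11.5 199.9] yaw y-axis 73.76 tilt [-1.e-04 -0.e+00 -1.e+00]
mid 5895 533.9 -0.3 size 54.2 110.2 y-ax 73.87 z 46.4 | tool dx,dy [39.7  0.2] rz -0.002
long 2367 534.4 -1.0 size 60.2 150.6 y-ax 74.13 z 30.4 | tool dx,dy [39.  -0.5] rz -0.006
wide 5759 539.1 194.3 size 41.3 144.6 y-ax 81.68 z 19.3 | tool dx,dy [ 89.1 188.4] rz -0.138
narrow 1515 564.8 -180.9 size 44.0 117.8 y-ax 103.38 z 19.7 | tool dx,dy [ -40.5 -164.7] rz -0.517
```

View pics/a.png

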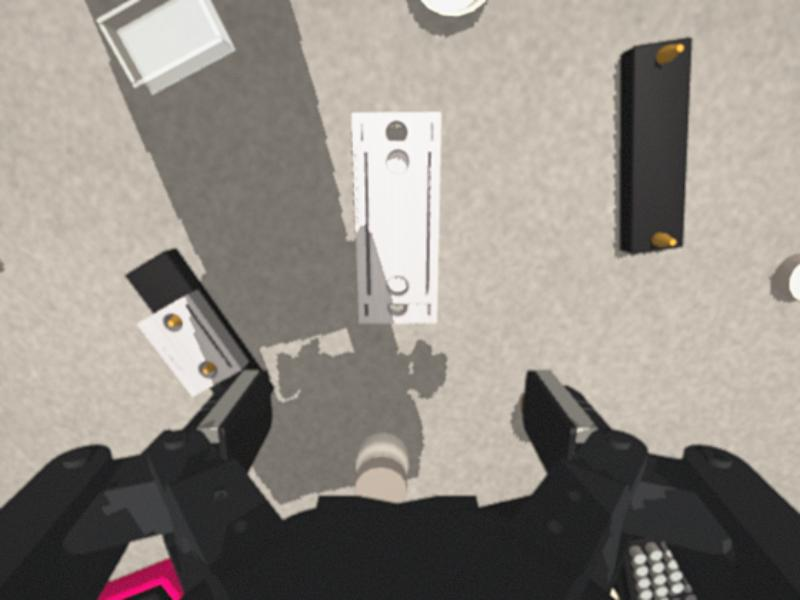

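```bash
python3 -m handwheel '[{"translation":[30,0.2,20],"turn":[0,0,0]},{"translation":[39.7,0.2,70],"turn":[0,0,0]},{"translation":[39.7,0.2,115],"turn":[0,0,0]},{"translation":[39.7,0.2,145],"turn":[0,0,0]},{"translation":[39.7,0.2,160],"turn":[0,0,0]},{"translation":[39.7,0.2,165],"turn":[0,0,0]},{"translation":[39.7,0.2,166],"turn":[0,0,0]},{"translation":[39.7,0.2,166],"turn":[0,0,0]}]'
python3 -m handwheel '[{"translation":[0,0,0],"turn":[0,0,0]},{"translation":[0,0,0],"turn":[0,0,0]},{"translation":[0,0,0],"turn":[0,0,0]},{"translation":[0,0,0],"turn":[0,0,0]},{"translation":[0,0,0],"turn":[0,0,0]},{"translation":[0,0,0],"turn":[0,0,0]}]' 1 70
```

```text
clock: 19.1
ee_pos: [534.3, 0.5, 34.9]
tcp_rot: [[-0.96, 0.279, 0.001], [0.279, 0.96, -0.0], [-0.001, 0.0, -1.0]]
contact_force: [-0.8, -0.2, 0.7]
opening: 85.2
clock: 19.85
ee_pos: [534.3, 0.5, 34.9]
tcp_rot: [[-0.96, 0.279, 0.001], [0.279, 0.96, -0.0], [-0.001, 0.0, -1.0]]
contact_force: [-2.2, 0.1, 7.3]
opening: 52.1
```

```bash
python3 -m handwheel '[{"translation":[0,0,-12],"turn":[0,0,0]},{"translation":[0,0,-45],"turn":[0,0,0]},{"translation":[0,0,-95],"turn":[0,0,0]},{"translation":[7,30,-135],"turn":[0,0,-0.05]},{"translation":[18,80,-150],"turn":[0,0,-0.1]},{"translation":[30,130,-150],"turn":[0,0,-0.18]},{"translation":[42,180,-150],"turn":[0,0,-0.26]},{"translation":[54,230,-150],"turn":[0,0,-0.34]},{"translation":[66,280,-150],"turn":[0,0,-0.42]},{"translation":[76,330,-150],"turn":[0,0,-0.496]}]'
python3 m.py wrist10 2>/dev/null
```

```text
clock: 21.1
ee_pos: [552.6, 340.3, 184.6]
tcp_rot: [[-0.977, -0.214, 0.0], [-0.214, 0.977, 0.0], [-0.0, -0.0, -1.0]]
contact_force: [0.9, 0.4, -2.2]
opening: 52.1
tcp [552.6 340.3 184.6] yaw y-axis 102.38 tilt [ 2.e-04  0.e+00 -1.e+00]
wide 5550 538.8 195.1 size 40.8 144.0 y-ax 81.68 z 19.4 | tool dx,dy [  44.6 -138.9] rz 0.361
smid 5425 447.6 352.9 size 40.2 122.9 y-ax 101.47 z 19.4 | tool dx,dy [99.9 34.8] rz 0.016
```

View pics/a.png

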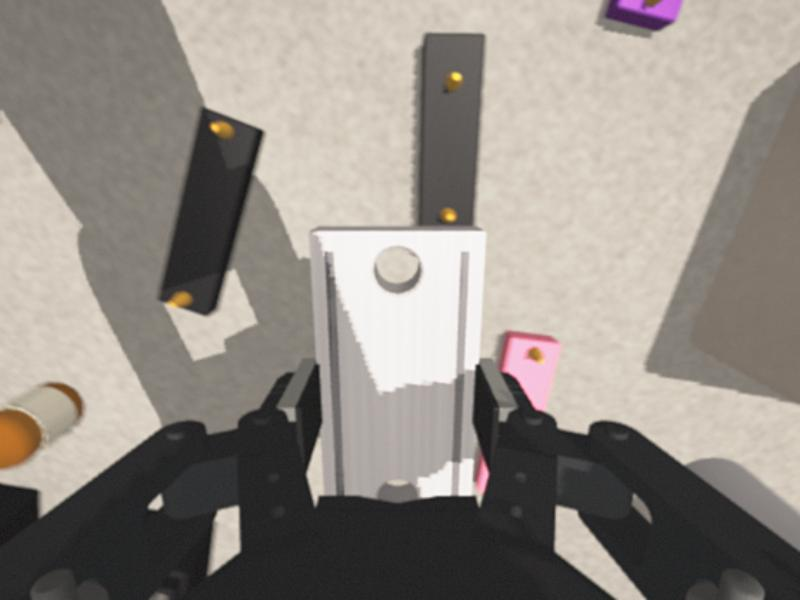

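```bash
python3 -m handwheel '[{"translation":[0,25,0],"turn":[0,0,0.012]},{"translation":[0,33,0],"turn":[0,0,0.012]},{"translation":[0,33,0],"turn":[0,0,0.012]},{"translation":[0,33,0],"turn":[0,0,0.012]},{"translation":[0,33,0],"turn":[0,0,0.012]}]'
python3 m.py wrist11 2>/dev/null; python3 t.py wrist11 192 205 75 457 353 42; python3 e.py wrist11 190 206 55
```

```text
clock: 21.78
ee_pos: [546.2, 370.2, 184.1]
tcp_rot: [[-0.98, -0.199, 0.0], [-0.199, 0.98, 0.0], [-0.0, 0.0, -1.0]]
contact_force: [-0.4, 1.0, -2.4]
opening: 52.0
tcp [546.2 370.2 184.1] yaw y-axis 101.49 tilt [ 1.e-04  0.e+00 -1.e+00]
wide 5547 538.6 195.1 size 41.1 143.7 y-ax 81.53 z 19.3 | tool dx,dy [  42.3 -170.1] rz 0.348
smid 5499 457.8 355.0 size 40.0 143.1 y-ax 101.53 z 19.3 | tool dx,dy [89.6  2.8] rz -0.001
plate ((5.092884063720703, 0.15800857543945312), (65.15389251708984, 100.55342102050781), 89.94271087646484) 20443 z 195.57103015924085
pin 99 [280.4  56. ] all [130.68   2.82] tip [131.79   2.71] zmax 38.6 pixray z38 [130.63   2.81]
pin 73 [280.2 150.2] all [47.81  2.69] tip [47.35  2.84] zmax 38.4 pixray z38 [47.81  2.69]
83
plate y centre 0.15328768641304258 width 53.56066148460819 slope -0.0013416745561382136
x ext [-45.08647544  55.27964672]
```

```bash
python3 -m handwheel '[{"translation":[45,1,0],"turn":[0,0,0]},{"translation":[80,2.6,10],"turn":[0,0,0]},{"translation":[89.3,2.6,50],"turn":[0,0,0]},{"translation":[89.3,2.6,95],"turn":[0,0,0]},{"translation":[89.3,2.6,125],"turn":[0,0,0]},{"translation":[89.3,2.6,138],"turn":[0,0,0]},{"translation":[89.3,2.6,138],"turn":[0,0,0]},{"translation":[89.3,2.6,138],"turn":[0,0,0]},{"translation":[89.3,2.6,138],"turn":[0,0,0]},{"translation":[89.3,2.6,138],"turn":[0,0,0]}]'
python3 m.py wrist12 2>/dev/null; python3 t.py wrist12 50 65 75 457 353 42; python3 e.py wrist12 50 68 55
```

```text
clock: 23.08
ee_pos: [458.2, 355.7, 46.6]
tcp_rot: [[-0.98, -0.2, 0.001], [-0.2, 0.98, 0.001], [-0.001, 0.0, -1.0]]
contact_force: [-0.7, -0.7, -2.3]
opening: 52.2
tcp [458.2 355.7  46.6] yaw y-axis 101.53 tilt [ 8.e-04  5.e-04 -1.e+00]
wide 7939 531.1 204.4 size 37.5 132.0 y-ax 88.04 z 19.3 | tool dx,dy [ -41.2 -162.8] rz 0.235
smid 3070 456.5 354.6 size 40.0 141.2 y-ax 101.39 z 19.3 | tool dx,dy [ 1.8 -0.7] rz 0.002
plate ((2.4614295959472656, 0.01168060302734375), (105.87321472167969, 65.22051239013672), 0.055474039167165756) 20620 z 58.0847133624529
pin 159 [276.5 179.3] all [43.33 -0.33] tip [43.54 -0.59] zmax 38.8 pixray z38 [43.03 -0.35]
83
plate y centre 0.1555386527666851 width 53.49001318273841 slope -0.0007941614886406696
x ext [-49.49951392  55.29049526]
```

View pics/a.png

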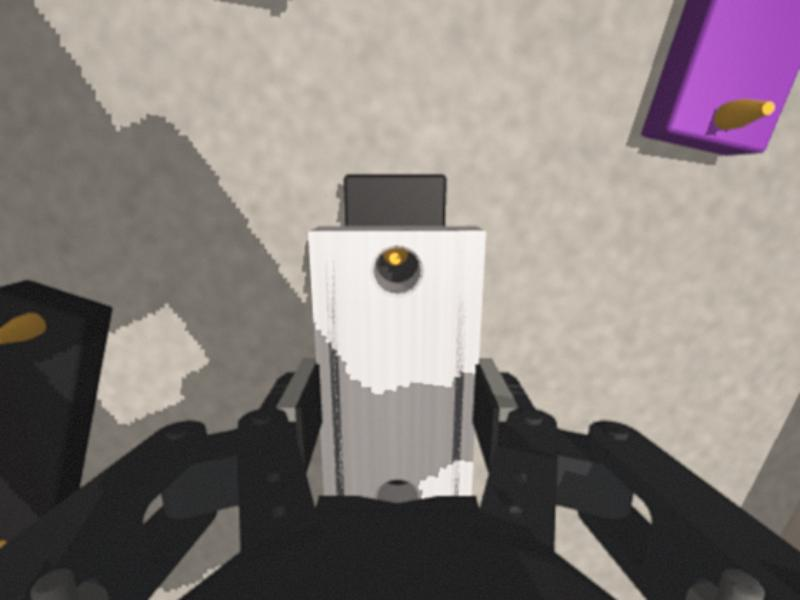

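```bash
python3 -m handwheel '[{"translation":[0.6,-0.5,3],"turn":[0,0,0]},{"translation":[0.6,-0.5,7],"turn":[0,0,0]},{"translation":[0.6,-0.5,11],"turn":[0,0,0]},{"translation":[0.6,-0.5,15],"turn":[0,0,0]},{"translation":[0.6,-0.5,18.5],"turn":[0,0,0]},{"translation":[0.6,-0.5,20.5],"turn":[0,0,0]},{"translation":[0.6,-0.5,22],"turn":[0,0,0]},{"translation":[0.6,-0.5,22],"turn":[0,0,0]},{"translation":[0.6,-0.5,22],"turn":[0,0,0]}]'
python3 m.py wrist13 2>/dev/null; python3 t.py wrist13 28 45 75 457 353 42
```

```text
clock: 24.25
ee_pos: [457.5, 354.9, 24.0]
tcp_rot: [[-0.98, -0.2, 0.0], [-0.2, 0.98, 0.0], [-0.0, 0.0, -1.0]]
contact_force: [0.2, 0.8, -2.8]
opening: 51.7
tcp [457.5 354.9  24. ] yaw y-axis 101.52 tilt [ 1.e-04  1.e-04 -1.e+00]
wide 4007 518.6 214.9 size 19.5 103.5 y-ax 88.66 z 18.9 | tool dx,dy [ -31.9 -149.5] rz 0.225
smid 3422 444.9 344.1 size 52.7 122.3 y-ax 90.23 z 19.6 | tool dx,dy [14.5 -8.1] rz 0.197
plate ((3.091533660888672, 0.14430618286132812), (65.37268829345703, 104.55725860595703), 89.93521881103516) 21141 z 35.447444009192104
pin 327 [277.1 186. ] all [4.387e+01 3.000e-02] tip [42.7   0.07] zmax 39.4 pixray z38 [4.389e+01 3.000e-02]
pin 179 [277.6 343. ] all [-40.47   0.13] tip [-4.088e+01  3.000e-02] zmax 38.7 pixray z38 [-41.61   0.13]
```

View pics/a.png

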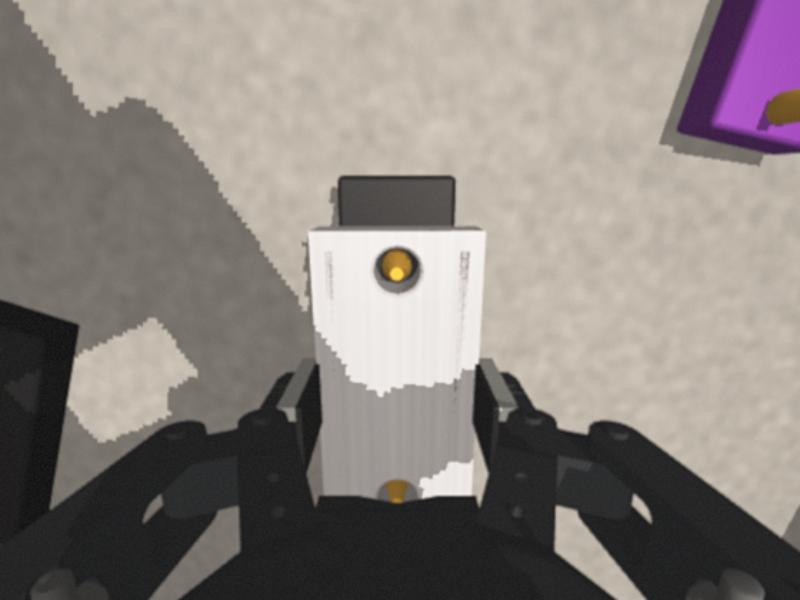

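```bash
python3 -m handwheel '[{"translation":[0,0,0.8],"turn":[0,0,0]},{"translation":[0,0,0.8],"turn":[0,0,0]}]'
python3 -m handwheel '[{"translation":[0,0,0],"turn":[0,0,0]},{"translation":[0,0,0],"turn":[0,0,0]},{"translation":[0,0,0],"turn":[0,0,0]},{"translation":[0,0,-10],"turn":[0,0,0]},{"translation":[0,0,-50],"turn":[0,0,0]},{"translation":[0,0,-105],"turn":[0,0,0]},{"translation":[-5,-30,-150],"turn":[0,0,0.1]},{"translation":[-10,-85,-176],"turn":[0,0,0.2]},{"translation":[-17,-140,-176],"turn":[0,0,0.3]},{"translation":[-23,-195,-176],"turn":[0,0,0.4]}]' -0.6
python3 -m handwheel '[{"translation":[-6,-50,0],"turn":[0,0,0.07]},{"translation":[-12,-100,0],"turn":[0,0,0.078]},{"translation":[-18,-150,0],"turn":[0,0,0.078]},{"translation":[-18,-175,0],"turn":[0,0,0.078]},{"translation":[-18,-175,0],"turn":[0,0,0.078]},{"translation":[-18,-175,0],"turn":[0,0,0.078]},{"translation":[-18,-175,0],"turn":[0,0,0.078]}]' -1
python3 m.py wrist14 2>/dev/null
```

```text
clock: 24.55
ee_pos: [457.6, 355.1, 23.9]
tcp_rot: [[-0.98, -0.2, 0.0], [-0.2, 0.98, 0.0], [-0.0, 0.0, -1.0]]
contact_force: [-3.8, -3.3, 7.7]
opening: 51.7
clock: 25.8
ee_pos: [519.3, 166.9, 200.5]
tcp_rot: [[-0.98, 0.2, 0.002], [0.2, 0.98, 0.0], [-0.002, 0.001, -1.0]]
contact_force: [0.4, 0.8, 0.2]
opening: 68.5
clock: 26.68
ee_pos: [502.1, -5.8, 199.3]
tcp_rot: [[-0.962, 0.272, 0.0], [0.272, 0.962, 0.0], [-0.0, 0.0, -1.0]]
contact_force: [-0.4, -0.4, -0.7]
opening: 85.3
tcp [502.1  -5.8 199.3] yaw y-axis 74.21 tilt [ 1.e-04  1.e-04 -1.e+00]
long 6945 534.6 -1.1 size 60.1 150.9 y-ax 74.06 z 30.5 | tool dx,dy [-29.9  13.4] rz 0.003
wide 4819 539.0 194.1 size 40.9 143.9 y-ax 81.8 z 19.4 | tool dx,dy [ 19.  202.4] rz -0.133
narrow 1633 577.9 -180.4 size 49.0 143.5 y-ax 103.04 z 19.5 | tool dx,dy [-120.4 -147.3] rz -0.503
```

View pics/a.png

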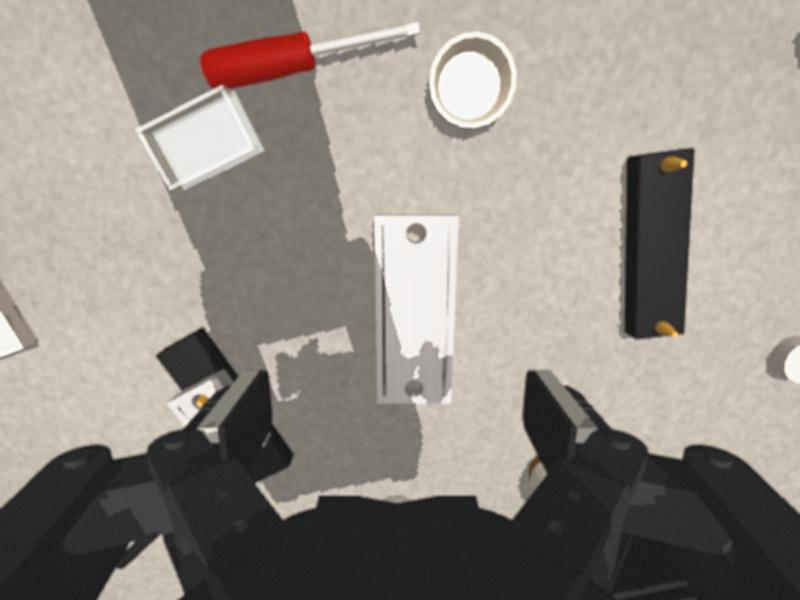

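```bash
python3 -m handwheel '[{"translation":[-20,10,20],"turn":[0,0,0]},{"translation":[-29.9,13.4,70],"turn":[0,0,0]},{"translation":[-29.9,13.4,120],"turn":[0,0,0]},{"translation":[-29.9,13.4,155],"turn":[0,0,0]},{"translation":[-29.9,13.4,173],"turn":[0,0,0]},{"translation":[-29.9,13.4,180],"turn":[0,0,0]},{"translation":[-29.9,13.4,181],"turn":[0,0,0]},{"translation":[-29.9,13.4,181],"turn":[0,0,0]}]'
python3 -m handwheel '[{"translation":[0,0,0],"turn":[0,0,0]},{"translation":[0,0,0],"turn":[0,0,0]},{"translation":[0,0,0],"turn":[0,0,0]},{"translation":[0,0,0],"turn":[0,0,0]},{"translation":[0,0,0],"turn":[0,0,0]},{"translation":[0,0,0],"turn":[0,0,0]}]' 1 80
```

```text
clock: 27.72
ee_pos: [535.1, -1.9, 19.3]
tcp_rot: [[-0.962, 0.273, 0.002], [0.273, 0.962, -0.0], [-0.002, 0.0, -1.0]]
contact_force: [0.2, 0.4, 0.6]
opening: 85.0
clock: 28.48
ee_pos: [535.1, -1.9, 19.5]
tcp_rot: [[-0.962, 0.273, 0.002], [0.273, 0.962, -0.0], [-0.001, 0.0, -1.0]]
contact_force: [-4.4, -0.2, 10.7]
opening: 57.5
```

```bash
python3 -m handwheel '[{"translation":[0,0,-12],"turn":[0,0,0]},{"translation":[0,0,-45],"turn":[0,0,0]},{"translation":[0,0,-95],"turn":[0,0,0]},{"translation":[0,0,-145],"turn":[0,0,0]},{"translation":[-15,40,-180],"turn":[0,0,-0.03]},{"translation":[-33,85,-185],"turn":[0,0,-0.06]},{"translation":[-50,130,-185],"turn":[0,0,-0.09]},{"translation":[-68,175,-185],"turn":[0,0,-0.131]},{"translation":[-80,206.6,-185],"turn":[0,0,-0.131]},{"translation":[-80,206.6,-185],"turn":[0,0,-0.131]}]'
python3 -m handwheel '[{"translation":[0,0,0],"turn":[0,0,0]},{"translation":[0,0,0],"turn":[0,0,0]},{"translation":[0,0,0],"turn":[0,0,0]}]'
python3 m.py wrist15 2>/dev/null; python3 t.py wrist15 212 225 85 539 194 42; python3 e.py wrist15 212 225 75
```

```text
clock: 29.72
ee_pos: [668.3, 176.6, 202.5]
tcp_rot: [[-0.99, 0.144, -0.001], [0.144, 0.99, -0.0], [0.001, -0.0, -1.0]]
contact_force: [-0.8, -0.4, -3.3]
opening: 57.2
clock: 30.1
ee_pos: [667.7, 174.4, 203.5]
tcp_rot: [[-0.989, 0.146, 0.0], [0.146, 0.989, 0.0], [-0.0, 0.0, -1.0]]
contact_force: [0.3, -0.5, -2.8]
opening: 57.0
tcp [667.7 174.4 203.5] yaw y-axis 81.61 tilt [ 4.e-04  0.e+00 -1.e+00]
wide 4699 546.7 193.7 size 40.1 126.8 y-ax 81.65 z 19.3 | tool dx,dy [122.5   1.5] rz -0.001
smid 956 521.0 361.7 size 25.3 52.5 y-ax 172.77 z 19.4 | tool dx,dy [172.5 163.9] rz 1.55
plate ((15.480587005615234, 0.03755950927734375), (121.0586166381836, 67.72332000732422), 0.06888344138860703) 29761 z 214.38609162996548
pin 62 [279.1 128.6] all [67.87  1.51] tip [67.82  1.44] zmax 38.0 pixray z38 [67.87  1.52]
130
plate y centre -0.027547562351754706 width 59.52687938767034 slope 0.0005856969430742015
x ext [-43.84267229  75.99055406]
```

View pics/a.png

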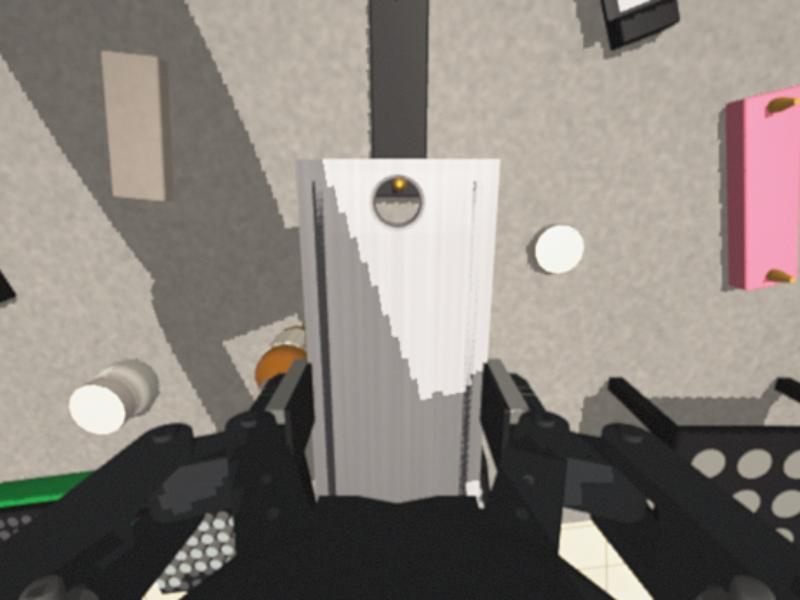

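```bash
python3 -m handwheel '[{"translation":[45,1,0],"turn":[0,0,0]},{"translation":[95,1.5,0],"turn":[0,0,0]},{"translation":[125,1.5,20],"turn":[0,0,0]},{"translation":[129.6,1.5,65],"turn":[0,0,0]},{"translation":[129.6,1.5,110],"turn":[0,0,0]},{"translation":[129.6,1.5,140],"turn":[0,0,0]},{"translation":[129.6,1.5,155],"turn":[0,0,0]},{"translation":[129.6,1.5,155],"turn":[0,0,0]},{"translation":[129.6,1.5,155],"turn":[0,0,0]},{"translation":[129.6,1.5,155],"turn":[0,0,0]}]'
python3 m.py wrist16 2>/dev/null; python3 t.py wrist16 50 68 85 539 194 42; python3 e.py wrist16 50 68 75
```

```text
clock: 31.4
ee_pos: [540.5, 195.5, 49.4]
tcp_rot: [[-0.989, 0.145, 0.002], [0.145, 0.989, 0.001], [-0.002, 0.001, -1.0]]
contact_force: [-0.0, 1.1, -3.6]
opening: 57.6
tcp [540.5 195.5  49.4] yaw y-axis 81.65 tilt [ 1.7e-03  5.0e-04 -1.0e+00]
wide 508 478.6 204.5 size 16.9 17.0 y-ax 36.23 z 19.4 | tool dx,dy [62.6 -0. ] rz 0.793
smid 1961 480.2 336.5 size 21.7 110.2 y-ax 111.38 z 21.3 | tool dx,dy [ 80.1 130.8] rz -0.519
plate ((15.643165588378906, -0.01180267333984375), (120.77632141113281, 67.91478729248047), 0.09904687106609344) 29701 z 60.2597141237336
pin 255 [275.6 137.5] all [64.62 -1.02] tip [64.46 -1.02] zmax 38.8 pixray z38 [64.61 -1.02]
130
plate y centre -0.0239049798334543 width 59.533557360809596 slope 0.0015827276378718206
x ext [-43.65307887  75.9806277 ]
```

View pics/a.png

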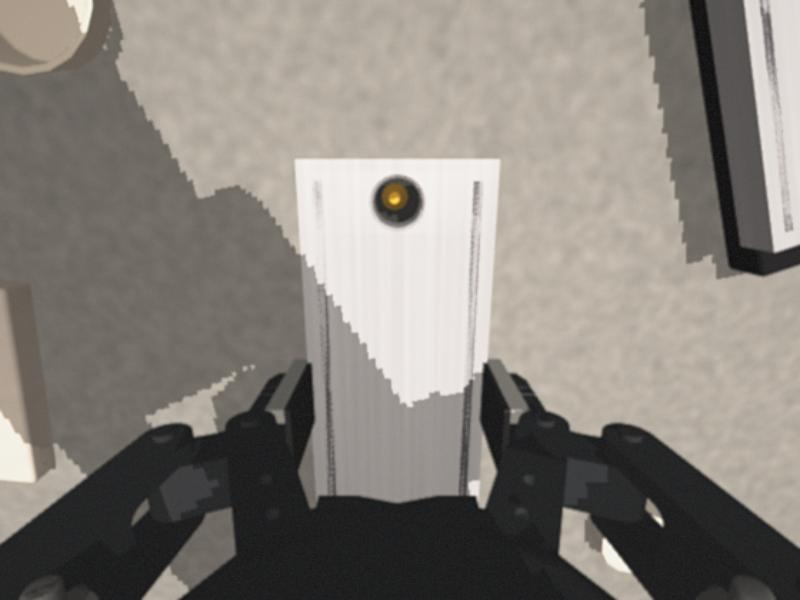

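```bash
python3 -m handwheel '[{"translation":[0.9,-0.8,0],"turn":[0,0,0]},{"translation":[0.9,-0.8,3],"turn":[0,0,0]},{"translation":[0.9,-0.8,5],"turn":[0,0,0]},{"translation":[0.9,-0.8,5],"turn":[0,0,0]},{"translation":[0.9,-0.8,5],"turn":[0,0,0]}]'
python3 m.py wrist17 2>/dev/null; python3 t.py wrist17 46 64 85 539 194 42
```

```text
clock: 32.08
ee_pos: [538.9, 194.6, 43.1]
tcp_rot: [[-0.989, 0.145, -0.0], [0.145, 0.989, -0.0], [-0.0, -0.0, -1.0]]
contact_force: [0.3, -0.6, -3.8]
opening: 57.1
tcp [538.9 194.6  43.1] yaw y-axis 81.65 tilt [-0. -0. -1.]
wide 488 476.6 203.8 size 16.3 16.4 y-ax 34.83 z 19.4 | tool dx,dy [62.9 -0. ] rz 0.817
smid 1962 481.2 334.2 size 15.4 109.2 y-ax 110.3 z 21.5 | tool dx,dy [ 77.3 129.7] rz -0.5
plate ((15.522758483886719, -0.007389068603515625), (121.01744079589844, 67.94453430175781), 0.05673621967434883) 29813 z 53.98971697872691
pin 270 [277.6 140.8] all [6.322e+01 4.000e-02] tip [62.91  0.09] zmax 38.9 pixray z38 [6.32e+01 4.00e-02]
```

```bash
python3 -m handwheel '[{"translation":[-0.1,0,3],"turn":[0,0,0]},{"translation":[-0.1,0,7],"turn":[0,0,0]},{"translation":[-0.1,0,11],"turn":[0,0,0]},{"translation":[-0.1,0,14],"turn":[0,0,0]},{"translation":[-0.1,0,16],"turn":[0,0,0]},{"translation":[-0.1,0,17.5],"turn":[0,0,0]},{"translation":[-0.1,0,18],"turn":[0,0,0]},{"translation":[-0.1,0,18],"turn":[0,0,0]},{"translation":[-0.1,0,18],"turn":[0,0,0]}]'
python3 m.py wrist18 2>/dev/null; python3 t.py wrist18 28 45 85 539 194 42
```

```text
clock: 33.25
ee_pos: [539.0, 194.6, 25.2]
tcp_rot: [[-0.989, 0.145, 0.0], [0.145, 0.989, 0.0], [-0.0, 0.0, -1.0]]
contact_force: [-1.1, 0.2, -3.7]
opening: 57.1
tcp [539.  194.6  25.2] yaw y-axis 81.65 tilt [ 2.e-04  0.e+00 -1.e+00]
wide 469 476.1 203.9 size 14.8 14.8 y-ax 35.48 z 19.8 | tool dx,dy [63.6  0. ] rz 0.806
smid 1725 475.6 331.4 size 3.7 84.0 y-ax 101.51 z 21.9 | tool dx,dy [ 82.6 126.1] rz -0.347
plate ((15.707904815673828, -0.0090789794921875), (67.8466567993164, 121.65097045898438), 89.02883911132812) 30018 z 36.104018121645474
pin 344 [277.8 142. ] all [63.51  0.11] tip [6.32e+01 1.00e-02] zmax 38.8 pixray z38 [63.49  0.1 ]
```

View pics/a.png

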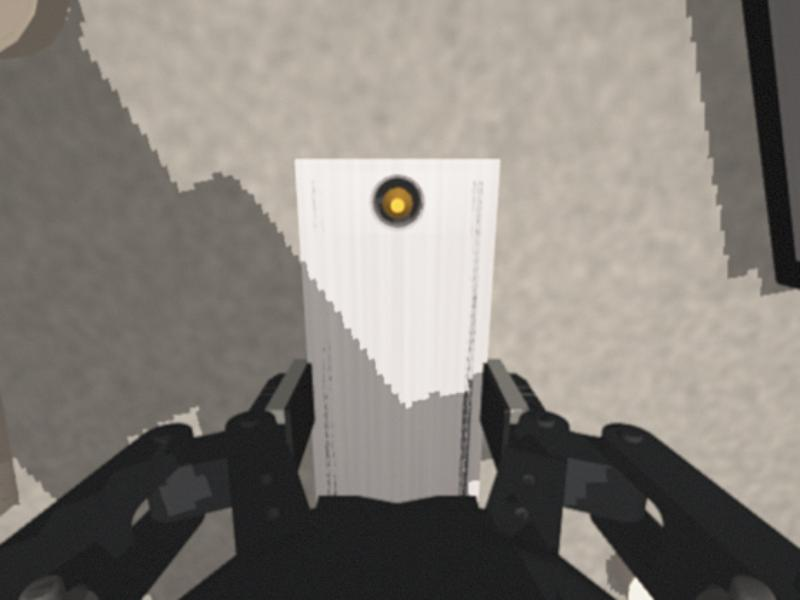

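Top at 36.1 (seated reads about 35.4), weight still carried; lower ~0.9 mm more, then release.

```bash
python3 -m handwheel '[{"translation":[0,0,0.5],"turn":[0,0,0]},{"translation":[0,0,1],"turn":[0,0,0]},{"translation":[0,0,1],"turn":[0,0,0]}]'
python3 -m handwheel '[{"translation":[0,0,0],"turn":[0,0,0]},{"translation":[0,0,0],"turn":[0,0,0]},{"translation":[0,0,0],"turn":[0,0,0]},{"translation":[0,0,0],"turn":[0,0,0]},{"translation":[0,0,-10],"turn":[0,0,0]},{"translation":[0,0,-50],"turn":[0,0,0]},{"translation":[0,0,-105],"turn":[0,0,0]},{"translation":[0,0,-160],"turn":[0,0,0]},{"translation":[-30,0,-200],"turn":[0,0,0]},{"translation":[-40,0,-220],"turn":[0,0,0]}]' -0.8
python3 -m handwheel '[{"translation":[0,0,0],"turn":[0,0,0]},{"translation":[0,0,0],"turn":[0,0,0]},{"translation":[0,0,0],"turn":[0,0,0]}]'
python3 m.py wrist19 2>/dev/null
python3 - <<'E'
from h import *
for n in ('scene5','side5'): grab(n)
a=load('scene5')[0][:,:,::-1];b=load('side5')[0][:,:,::-1]
cv2.imwrite('pics/f1.png',cv2.resize(a[150:310,130:450],(800,400),interpolation=2))
cv2.imwrite('pics/f2.png',cv2.resize(b[130:330,170:400],None,fx=3,fy=3,interpolation=2))
p,d,P=load('wrist19')
for nm,(x,y,r) in dict(long=(539,194.2,80),mid=(457.8,354.8,58),short=(578,-180.7,38)).items():
  for lo,hi in ((33,38),(38,60)):
    m=(np.hypot(P[...,0]-x,P[...,1]-y)<r)&(P[...,2]>lo)&(P[...,2]<hi)
    if m.sum()>20:
      q=P[m]; A=np.c_[q[:,:2]-q[:,:2].mean(0),np.ones(len(q))]; print(nm,lo,m.sum(),'z med',np.median(q[:,2]),'slopes',np.linalg.lstsq(A,q[:,2],rcond=None)[0][:2].round(4))
E
```

```text
clock: 33.67
ee_pos: [539.1, 194.6, 24.5]
tcp_rot: [[-0.989, 0.145, 0.0], [0.145, 0.989, 0.0], [-0.0, 0.0, -1.0]]
contact_force: [-3.5, -1.3, 5.3]
opening: 57.3
clock: 34.92
ee_pos: [579.8, 188.7, 247.6]
tcp_rot: [[-0.989, 0.146, 0.003], [0.146, 0.989, 0.001], [-0.003, 0.001, -1.0]]
contact_force: [0.3, 0.2, 0.1]
opening: 76.5
clock: 35.3
ee_pos: [577.9, 188.8, 243.0]
tcp_rot: [[-0.989, 0.145, -0.001], [0.145, 0.989, -0.0], [0.001, -0.001, -1.0]]
contact_force: [-0.2, 0.7, 0.4]
opening: 76.6
tcp [577.9 188.8 243. ] yaw y-axis 81.66 tilt [-1.4e-03 -4.0e-04 -1.0e+00]
narrow 990 599.3 -171.6 size 44.2 102.6 y-ax 96.54 z 19.8 | tool dx,dy [ -73.6 -353.5] rz -0.26
smid 888 462.4 345.7 size 45.5 144.4 y-ax 107.82 z 20.1 | tool dx,dy [137.  138.5] rz -0.457
long 33 6593 z med 35.4901465405201 slopes [0.0013 0.0007]
mid 33 5429 z med 35.38460837914462 slopes [0.0018 0.0009]
short 33 318 z med 35.36608106089504 slopes [ 0.0154 -0.0327]
```

View pics/a.png

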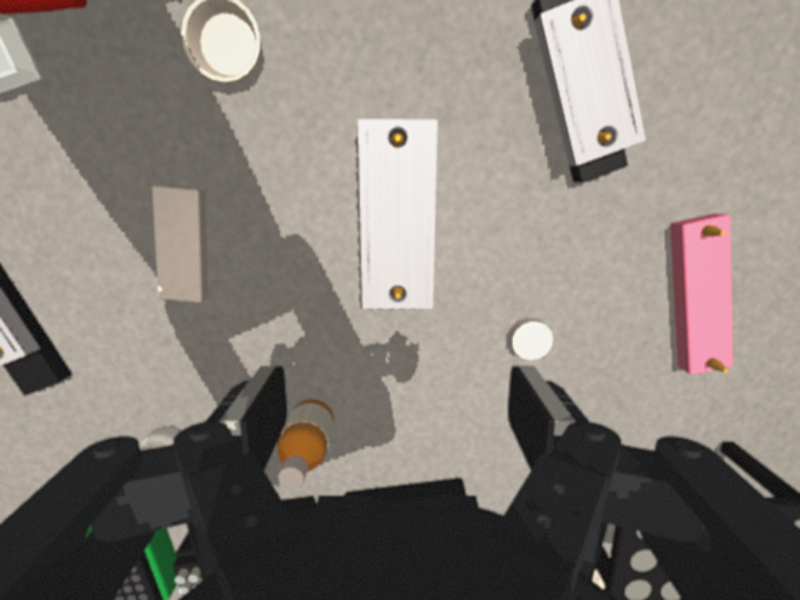

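View pics/f1.png

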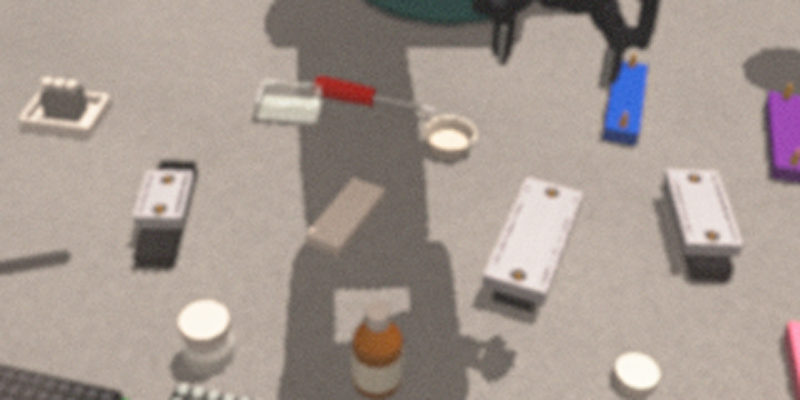

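View pics/f2.png

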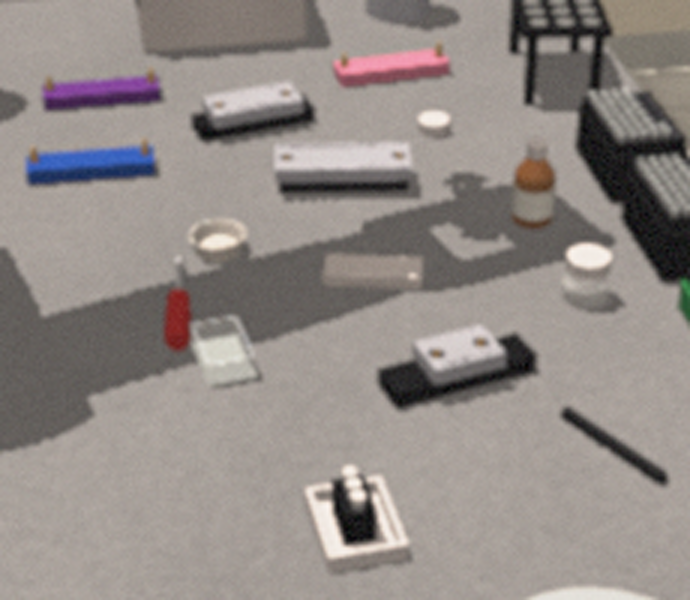

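Run:
```python
from h import *
for f,R in (('wrist9',30),('wrist14',30)):
    p,d,P=load(f); m=(np.hypot(P[...,0]-578,P[...,1]+180.7)<R)&(P[...,2]>33)&(P[...,2]<37)
    q=P[m]; A=np.c_[q[:,:2]-q[:,:2].mean(0),np.ones(len(q))]; print(f,m.sum(),np.median(q[:,2]),np.linalg.lstsq(A,q[:,2],rcond=None)[0][:2].round(4))
print(manip.get_obs()['dq'].round(3)); print(manip.sign_off())
```

```text
wrist9 1738 35.47409400264084 [ 0.0033 -0.0033]
wrist14 192 35.56722156316543 [0.0098 0.0015]
[ 0.     0.002 -0.008 -0.001 -0.001 -0.002]
the job is handed in; nothing more can be done
None
```

The stack is apart and the job is handed in at about 35.5 s on the robot's clock. The tube block stands upright in the white tray. The short plate is on the narrow station, the middle plate on the mid station and the long plate on the wide station.

- **Plates:** the last pictures show both pins through every plate. All three plate tops read about 35.4–35.5 mm, against 36 mm nominal; other levels read about 0.6 mm low in the same way. The long and middle plates measured level. The short plate was level when last seen well; in the final view its edge was mostly hidden, and the fit there was too noisy to mean anything.
- **Bottle and release:** the amber bottle is still standing. All four pieces are released, and the gripper is open and well clear of everything.
- **Tube block regrip:** I lifted the grip about 10 mm before moving the block, so the fingertips would stay above the tray rim. The block stood on the short plate meanwhile.
- **Forces:** the highest tool force shown after any move was about 11 N; I did not read it during the moves.

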